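# Tighten the album press in star order

## Robot

A 6-joint arm with a two-finger parallel gripper is mounted at the origin on the work surface. World frame = base frame: x ahead of the robot, y to its left, z up, the work surface at z = 0. Lengths are in m, angles in rad, forces in N, time in s.
With the tool pointing down it reaches from about 0.35 to 0.725 m from the base axis. Payload 6 kg.
Tool frame: the origin (TCP) lies midway between the tips of the shut fingers; the grasp point (between the pads) lies bot.grip_depth behind it (bot.grip_depth is the distance from the TCP to the grasp point, in m); x points along the fingers, z is the direction in which the jaws open and shut, and the axes are right-handed (so a half turn about x gives the same grasp; the last joint's range is limited). The gripper opens to 85 mm and grips with 20 to 120 N. Pads are 22 mm wide; open, the fingers measure 114 mm over their backs; the gripper's body (76 mm by 85 mm) begins 54 mm behind the grasp point. The pads swing forward as they close: fully open they stand 13 mm farther back than shut.
Start: joints at [0.334, 0.04, 0.085, 0, -1.615, -0.334], TCP at [0.6, 0, 0.203] pointing down, gripper open.
Joint ranges: [-2.56, 2.56], [-1.29, 2.01], [-1.08, 1.49], [-3.29, 1.98], [-2.81, -0.18], [-2.99, 2.99]. Speed limits (rad/s): [2.57, 2.57, 3.01, 3.14, 3.14, 3.14].

## Interface

Orientations are given as a unit quaternion [x, y, z, w].
In Python, from plant import bot, eyes, nets gives the robot as it stands. The module is installed in compiled form; this text tells all that it offers.
- The arm moves only by the tool arm_command, never from a script. Its argument "motion" is a list of rows, each a list of 5 numbers: the gripper command: -1 is shut, 1 is fully open, values between are in proportion, then the shift along the tool's x, y, z in m, then the turn about the tool's x in rad. A call has 1 to 5 rows; each row shifts and turns the commanded pose from where the row before left it, along the tool's axes as they then stand; what a row does not reach is not made up. A row lasts 1/10 s, in which the tool goes at most 50 mm and 8.59 degrees, less where a joint would pass 70% of its speed; a pose out of reach is approached as far as the arm can. A call with a gripper value outside its range is refused whole. The fingers move at their own pace and stop on an object; "grip_force" is the grip in N (left out, the last holds). Time passes only in rows, so rows that do not move let the fingers close. It gives the time, the measured TCP pose, the force and the opening at its end, in the units of the state.
- bot.sense(): the state, without advancing time (a new reading comes with each control period).
- eyes.get_image(name): name is "scene" or "side" or "wrist"; returns a dict with "color" (400x640x3 uint8, red, green, blue), "vertical_fov" (degrees; the focal length in pixels is half the picture's height over the tangent of half this angle, whatever the lens; pixels are square), "cx", "cy" (the principal point, pixels), "eye" and "rotation" of the camera in the world; the wrist camera has in their place "T_tool_cam" (4x4, takes a point from camera to tool coordinates, whose origin is the TCP and whose axes are the tool frame's). Camera axes: x right, y down, z forward; pixel columns grow to the right and rows downward; lengths in m; the calibration is good to about 2 mm. The wrist camera is an equidistant fisheye: a pixel r from the principal point sees the ray r / f radians off the axis. A picture is of the moment at which its call begins: read the wrist's pose just before it. There is no depth.
- bot.finish_job(): hands the job in, once; it reports no verdict.
Trained networks look in the newest picture that a camera, given by its name, has taken for a name from the list of things; names that differ only in an ending like _2 or _b are one class to them, and where a whole thing is asked for, a point or a joint stands for the part that bears it (a point fixed in the world has none). Each returns a list of dicts, best first, with "confidence" (0 to 1); they miss things now and then, are a little off and sometimes report something else, mostly with a low value. They report only what shows in the picture. A call takes as long as a camera call.
- nets.regions_of(camera, query): "region" (400x640 bool, what is visible of it) and "rect" ([centre column, centre row, width, height] in pixels, round what is visible of it).
- nets.pinpoint(camera, query): "centre" ([column, row] in pixels: a listed point, or the origin of a listed thing).
The state is a dict: "time_s": time; "joint_positions": joint angles; "qvel": joint speeds; "joint_torque": joint torques, N m; "tool_pos": TCP position; "orientation": TCP orientation; "force": force on the tool from outside, world axes, zero at the start; "ft_torque": the same for the moment, N m; "opening": finger opening in m.
Only numpy, scipy, OpenCV 4.12 (cv2) and the standard library are available. Lean on these libraries where they do the work, as an engineer would, in place of code of your own. Each camera call takes 0.05 s, during which the arm holds its last target.

## Task

Tighten the four bar knobs of the album press clockwise by feel, in star order and in two passes: the red knob first, then the one diagonally opposite it, then the other two. On the first pass turn each knob only until its cork washer is caught and has turned some ten degrees with it; on the second pass, in the same order, bring each knob up firm and give it about ten degrees more, no further. Let go of everything at the end and leave the weight and the other things on the desk where they are.

Things in the scene. Friction and masses are not known exactly. Their poses are not given: they have to be found in the camera images.
- press: Album press: two fixed 240 x 200 mm wooden boards, an album between. Origin mid underside, z up, x along the 240 mm side. Top of upper board 56 mm above origin. Vertical knob axes at (-70,-55), (-70,55), (70,55), (70,-55) mm; red is at (-70,-55) or (70,55), knob 3 at the other. A loose brass weight (48 mm across, 26 mm high) sits in the middle of the upper board.
- grip1 (a point): Knob 1 (red): point on its vertical axis, 38 mm above the upper board. Its handle is an upright bar 44 mm long (point x), 14 mm thick (point y: squeeze across this), from 22 mm below to 12 mm above this point, over a 28 mm disc. Tightens clockwise seen from above (yaw decreasing), no rise. The shank is springy: the bar twists 0.33 rad per N m, untwists when let go; the rest stays where left.
- grip2 (a point): Knob 2 (black, one of the two beside the red one): point on its vertical axis, 38 mm above the upper board. Its handle is an upright bar 44 mm long (point x), 14 mm thick (point y: squeeze across this), from 22 mm below to 12 mm above this point, over a 28 mm disc. Tightens clockwise seen from above (yaw decreasing), no rise. The shank is springy: the bar twists 0.33 rad per N m, untwists when let go; the rest stays where left.
- grip3 (a point): Knob 3 (black, diagonally opposite the red one): point on its vertical axis, 38 mm above the upper board. Its handle is an upright bar 44 mm long (point x), 14 mm thick (point y: squeeze across this), from 22 mm below to 12 mm above this point, over a 28 mm disc. Tightens clockwise seen from above (yaw decreasing), no rise. The shank is springy: the bar twists 0.33 rad per N m, untwists when let go; the rest stays where left.
- grip4 (a point): Knob 4 (black, one of the two beside the red one): point on its vertical axis, 38 mm above the upper board. Its handle is an upright bar 44 mm long (point x), 14 mm thick (point y: squeeze across this), from 22 mm below to 12 mm above this point, over a 28 mm disc. Tightens clockwise seen from above (yaw decreasing), no rise. The shank is springy: the bar twists 0.33 rad per N m, untwists when let go; the rest stays where left.
- dot1 (a point): White dot on the rim of the cork washer (40 mm across, 5 mm thick) under knob 1: 17 mm off the axis, 12 mm above the upper board. The knob first runs free (0.03 N m, dot still) for a hidden 0.1 to 0.6 rad; then the washer is caught, drags at 0.2 N m and the dot goes round with the knob. Nipped: dot gone round 5 degrees (1.5 mm) or more.
- dot2 (a point): White dot on the rim of the cork washer (40 mm across, 5 mm thick) under knob 2: 17 mm off the axis, 12 mm above the upper board. The knob first runs free (0.03 N m, dot still) for a hidden 0.1 to 0.6 rad; then the washer is caught, drags at 0.2 N m and the dot goes round with the knob. Nipped: dot gone round 5 degrees (1.5 mm) or more.
- dot3 (a point): White dot on the rim of the cork washer (40 mm across, 5 mm thick) under knob 3: 17 mm off the axis, 12 mm above the upper board. The knob first runs free (0.03 N m, dot still) for a hidden 0.1 to 0.6 rad; then the washer is caught, drags at 0.2 N m and the dot goes round with the knob. Nipped: dot gone round 5 degrees (1.5 mm) or more.
- dot4 (a point): White dot on the rim of the cork washer (40 mm across, 5 mm thick) under knob 4: 17 mm off the axis, 12 mm above the upper board. The knob first runs free (0.03 N m, dot still) for a hidden 0.1 to 0.6 rad; then the washer is caught, drags at 0.2 N m and the dot goes round with the knob. Nipped: dot gone round 5 degrees (1.5 mm) or more.
- mark1 (a point): Hidden point on the brass disc (42 mm across) under washer 1, 12 mm off the knob's axis, 7 mm above the upper board. Still until firm, then goes round with the knob. Firm comes a hidden 0.4 to 0.65 rad after the washer is caught: the torque jumps from 0.2 to 0.45 N m, then grows 0.8 N m per rad. Tight: 0.04 to 0.35 rad past firm; beyond that overtightened.
- mark2 (a point): Hidden point on the brass disc (42 mm across) under washer 2, 12 mm off the knob's axis, 7 mm above the upper board. Still until firm, then goes round with the knob. Firm comes a hidden 0.4 to 0.65 rad after the washer is caught: the torque jumps from 0.2 to 0.45 N m, then grows 0.8 N m per rad. Tight: 0.04 to 0.35 rad past firm; beyond that overtightened.
- mark3 (a point): Hidden point on the brass disc (42 mm across) under washer 3, 12 mm off the knob's axis, 7 mm above the upper board. Still until firm, then goes round with the knob. Firm comes a hidden 0.4 to 0.65 rad after the washer is caught: the torque jumps from 0.2 to 0.45 N m, then grows 0.8 N m per rad. Tight: 0.04 to 0.35 rad past firm; beyond that overtightened.
- mark4 (a point): Hidden point on the brass disc (42 mm across) under washer 4, 12 mm off the knob's axis, 7 mm above the upper board. Still until firm, then goes round with the knob. Firm comes a hidden 0.4 to 0.65 rad after the washer is caught: the torque jumps from 0.2 to 0.45 N m, then grows 0.8 N m per rad. Tight: 0.04 to 0.35 rad past firm; beyond that overtightened.
- weight: Bystander, leave alone: brass weight, 48 mm across, on the press. Origin at the middle of its underside.
- ink_stick: Bystander, leave alone: black ink stick 75 x 20 x 12 mm, on the table beside the press. Origin at the middle of its underside.
- bone_folder: Bystander, leave alone: ivory-coloured rod 140 mm long, 10 mm thick, on the table beside the press. Origin at the middle of the rod.
- inkstone: Bystander, leave alone: black stone tray 130 x 90 x 24 mm. Origin at the middle of its underside.
- water_bowl: Bystander, leave alone: blue bowl, 80 mm across, 40 mm high. Origin at the middle of its underside.
- teapot: Bystander, leave alone: brown teapot, 92 mm body, 70 mm high, on a cork mat. Origin at the middle of its underside.
- jar_a: Bystander, leave alone: amber jar, 72 mm across, 50 mm high. Origin at the middle of its underside.
- jar_b: Bystander, leave alone: yellow jar, 72 mm across, 50 mm high. Origin at the middle of its underside.

How it is judged:
On the way, in this order (a step that is already met when the one before it is completed fails the run):
1. first pass: the red knob is nipped (its washer turned at least 5 degrees) (distance of dot1 from where it was at the start of the episode above 0.0015 m), for 0.1 s.
2. first pass: the knob diagonally opposite the red one is nipped (its washer turned at least 5 degrees) (distance of dot3 from where it was at the start of the episode above 0.0015 m), for 0.1 s.
3. first pass: one of the other two knobs is nipped (its washer turned at least 5 degrees) (distance of any of dot2, dot4 from where it was at the start of the episode above 0.0015 m), for 0.1 s.
4. first pass: the last knob is nipped (its washer turned at least 5 degrees) (distance of each of dot2, dot4 from where it was at the start of the episode above 0.0015 m), for 0.1 s.
5. second pass: the red knob is tight (at least 0.04 rad past firm) (distance of mark1 from where it was at the start of the episode above 0.0005 m), for 0.1 s.
6. second pass: the knob diagonally opposite the red one is tight (at least 0.04 rad past firm) (distance of mark3 from where it was at the start of the episode above 0.0005 m), for 0.1 s.
7. second pass: one of the other two knobs is tight (at least 0.04 rad past firm) (distance of any of mark2, mark4 from where it was at the start of the episode above 0.0005 m), for 0.1 s.
8. second pass: the last knob is tight (at least 0.04 rad past firm) (distance of each of mark2, mark4 from where it was at the start of the episode above 0.0005 m), for 0.1 s.
At the end, for the whole second after the job is handed in: All four knobs are tight, each turned 0.04 to 0.35 rad past the point where it came up firm, their washers caught; the weight and all bystanders within 15 mm of where they stood and the teapot upright (all of step 4 and all of step 8 and distance of mark1 from where it was at the start of the episode between 0.0005 and 0.0042 m and distance of each of dot1, dot3 from where it was at the start of the episode above 0.0015 m and distance of each of mark2, mark3, mark4 from where it was at the start of the episode below 0.0042 m and distance of mark3 from where it was at the start of the episode above 0.0005 m and distance of each of weight, ink_stick, bone_folder, inkstone, water_bowl, teapot, jar_a, jar_b from where it was at the start of the episode below 0.015 m and angle between teapot's own z axis and vertical below 0.15 rad); the robot touches nothing.
It fails at once if a knob is overtightened (more than 0.35 rad past firm) (distance of any of mark1, mark2, mark3, mark4 from where it was at the start of the episode above 0.0042 m).
It fails at once if a knob is brought up firm before all four are nipped (distance of any of mark1, mark2, mark3, mark4 from where it was at the start of the episode above 0.0005 m and not (distance of each of dot1, dot2, dot3, dot4 from where it was at the start of the episode above 0.0015 m)).
It fails at once if a bystander is moved more than 15 mm (distance of any of weight, ink_stick, bone_folder, inkstone, water_bowl, teapot, jar_a, jar_b from where it was at the start of the episode above 0.015 m).
It also fails if it takes over 72 s, if anything falls off the work surface, if the arm or the gripper's body presses on something with over 40 N, if the wrist force passes 120 N, or if a joint passes its speed limit or range.

## Working session

There is one attempt and no reset: what is moved stays moved. The work goes in short steps, Python scripts to look and compute and a tool call to move; the robot and the scene stay as the last step left them, time stands still between calls to the robot, and variables do not carry over. Pictures are saved under pics/ and viewed, and the job is handed in when it is done.

Besides the shell and the picture viewer there is one more tool, called after "Call:" in YAML: its name, and indented under it one key for each argument. arm_command: Moves the arm, as the interface text tells. Its arguments: {"type":"object","properties":{"motion":{"type":"array"},"grip_force":{"type":"number"}},"required":["motion"]}

```bash
mkdir -p pics
cat > h.py <<'E'
import numpy as np, cv2
from plant import bot, eyes, nets
from scipy.spatial.transform import Rotation as R
def snap(cam,name):
    s=bot.sense(); im=eyes.get_image(cam)
    cv2.imwrite(f'pics/{name}.png',im['color'][:,:,::-1]); return s,im
def cam(im,s=None):
    f=200/np.tan(np.radians(im['vertical_fov'])/2)
    if 'T_tool_cam' in im:
        T=np.array(im['T_tool_cam']); Rt=R.from_quat(s['orientation']).as_matrix()
        return f,Rt@T[:3,3]+np.array(s['tool_pos']),Rt@T[:3,:3],True
    return f,np.array(im['eye']),np.array(im['rotation']),False
def ray(im,px,s=None):
    f,e,Rm,fish=cam(im,s); d=np.array(px,float)-[im['cx'],im['cy']]
    if fish:
        r=np.hypot(*d); th=r/f; v=np.array([d[0]/r*np.sin(th),d[1]/r*np.sin(th),np.cos(th)]) if r>0 else np.array([0,0,1.])
    else: v=np.array([d[0]/f,d[1]/f,1.]); v/=np.linalg.norm(v)
    return e,Rm@v
def onz(im,px,z,s=None):
    e,v=ray(im,px,s); return e+v*(z-e[2])/v[2]
def proj(im,P,s=None):
    f,e,Rm,fish=cam(im,s); c=Rm.T@(np.array(P)-e)
    if fish:
        th=np.arctan2(np.hypot(c[0],c[1]),c[2]); h=np.hypot(c[0],c[1]); return np.array([im['cx']+f*th*c[0]/h,im['cy']+f*th*c[1]/h])
    return np.array([im['cx']+f*c[0]/c[2],im['cy']+f*c[1]/c[2]])
def tri(rs):
    A=np.zeros((3,3));b=np.zeros(3)
    for e,v in rs:
        M=np.eye(3)-np.outer(v,v);A+=M;b+=M@e
    return np.linalg.solve(A,b)
E
python3 - <<'E'
from h import *
print({k:np.round(v,3) for k,v in bot.sense().items()},bot.grip_depth)
for c in ['scene','side','wrist']:
    s,im=snap(c,c+'0'); print(c,im['cx'],im['cy'],im['vertical_fov'],im.get('eye'))
    for q in ['press','grip1','grip2','grip3','grip4','dot1','dot2','dot3','dot4','weight']:
        print(q,[(np.round(d['centre']).tolist(),round(d['confidence'],2)) for d in nets.pinpoint(c,q)][:5])
    if c=='wrist': print(np.round(im['T_tool_cam'],3))
E
```

```text
{'time_s': np.float64(0.0), 'joint_positions': array([ 0.334,  0.041,  0.084, -0.   , -1.616, -0.334]), 'qvel': array([-0.001,  0.   , -0.   ,  0.   , -0.   , -0.001]), 'joint_torque': array([-1.0000e-03, -3.6820e+01,  3.4741e+01,  6.9320e+00, -5.0000e-03,
       -0.0000e+00]), 'tool_pos': array([0.6  , 0.   , 0.202]), 'orientation': array([-0.706,  0.   ,  0.708, -0.   ]), 'force': array([0.233, 0.209, 0.26 ]), 'ft_torque': array([ 0.003,  0.007, -0.004]), 'opening': np.float64(0.085)} 0.0187
scene 323.1234647430157 199.67028635351963 46.867991965084755 [1.44367659 0.27047261 0.92971472]
press [([318.0, 229.0], 0.92)]
grip1 [([342.0, 217.0], 0.71), ([335.0, 184.0], 0.67), ([299.0, 227.0], 0.5), ([293.0, 187.0], 0.47), ([346.0, 223.0], 0.29)]
grip2 [([342.0, 217.0], 0.71), ([335.0, 184.0], 0.67), ([299.0, 227.0], 0.5), ([293.0, 187.0], 0.47), ([346.0, 223.0], 0.29)]
grip3 [([342.0, 217.0], 0.71), ([335.0, 184.0], 0.67), ([299.0, 227.0], 0.5), ([293.0, 187.0], 0.47), ([346.0, 223.0], 0.29)]
grip4 [([342.0, 217.0], 0.71), ([335.0, 184.0], 0.67), ([299.0, 227.0], 0.5), ([293.0, 187.0], 
[... 2006 characters left out ...]
, 98.0], 0.79), ([406.0, 209.0], 0.78), ([227.0, 162.0], 0.55), ([295.0, 260.0], 0.19)]
dot1 [([295.0, 259.0], 0.98), ([377.0, 112.0], 0.91), ([246.0, 169.0], 0.78), ([412.0, 203.0], 0.66)]
dot2 [([295.0, 259.0], 0.98), ([377.0, 112.0], 0.91), ([246.0, 169.0], 0.78), ([412.0, 203.0], 0.66)]
dot3 [([295.0, 259.0], 0.98), ([377.0, 112.0], 0.91), ([246.0, 169.0], 0.78), ([412.0, 203.0], 0.66)]
dot4 [([295.0, 259.0], 0.98), ([377.0, 112.0], 0.91), ([246.0, 169.0], 0.78), ([412.0, 203.0], 0.66)]
weight [([320.0, 178.0], 0.96), ([392.0, 200.0], 0.69), ([375.0, 110.0], 0.18)]
[[ 0.001 -0.279  0.96  -0.17 ]
 [-0.    -0.96  -0.279  0.071]
 [ 1.    -0.    -0.001 -0.   ]
 [ 0.     0.     0.     1.   ]]
```

View pics/wrist0.png

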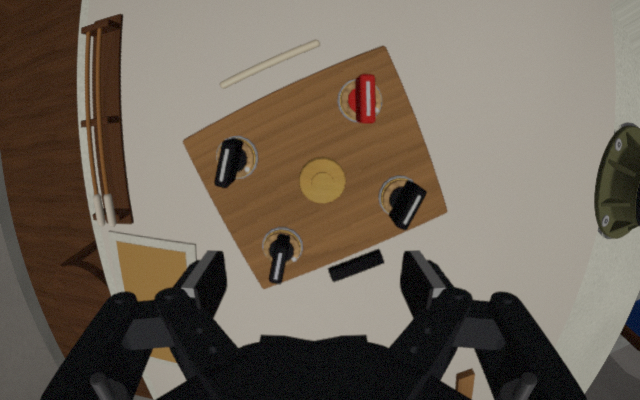

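View pics/side0.png

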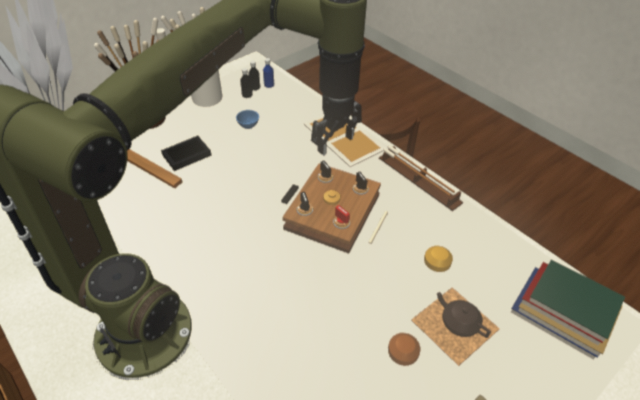

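View pics/scene0.png

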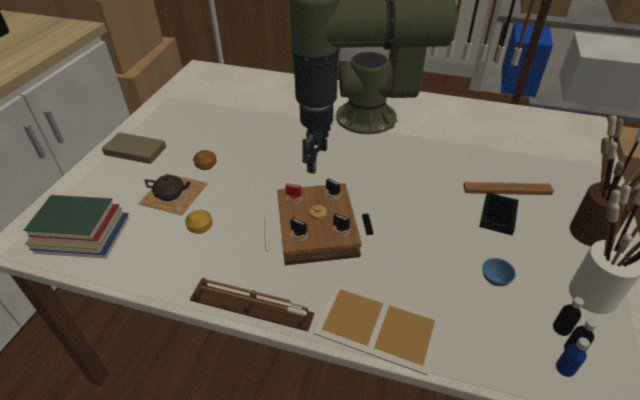

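Run:
```python
from h import *
from scipy.optimize import least_squares
ims={}
for c in ['scene','side','wrist']:
    s,im=snap(c,c+'1'); ims[c]=(im,s)
# order: red, opp, and two others identified by image
obs={'scene':[(294,189),(342,222),(300,228),(334,186)],
     'side':[(342,213),(325,170),(363,180),(306,201)],
     'wrist':[(365,98),None,(229,162),(406,207)]}
print('tri')
for i in range(4):
    rs=[ray(ims[c][0],obs[c][i],ims[c][1]) for c in obs if obs[c][i]]
    print(i,np.round(tri(rs),4))
wt=[ray(ims[c][0],p,ims[c][1]) for c,p in [('scene',(318,211)),('side',(331,196)),('wrist',(322,181))]]
print('weight top',tri(wt))
def pts(p):
    x,y,yaw,z=p
    L=np.array([[-70,-55],[70,55],[-70,55],[70,-55]])/1000
    c,s=np.cos(yaw),np.sin(yaw)
    return np.c_[x+c*L[:,0]-s*L[:,1],y+s*L[:,0]+c*L[:,1],np.full(4,z)]
best=None
for perm in ([0,1,2,3],[0,1,3,2]):
  for y0 in np.arange(-3,3.2,.5):
    def f(p):
        P=pts(p);r=[]
        for c in obs:
            for i in range(4):
                if obs[c][i]: r+=list(proj(ims[c][0],P[perm[i]],ims[c][1])-obs[c][i])
        return np.array(r)
    o=least_squares(f,[.6,0,y0,.09],loss='soft_l1',f_scale=3)
    if best is None or o.cost<best[0]: best=(o.cost,perm,o.x,f(o.x))
print(best)
P=pts(best[2])[best[1]]; print(np.round(P,4))
```

```text
triTraceback (most recent call last):
  File "<stdin>", line 12, in <module>
  File "h.py", line 18, in ray
    return e,Rm@v
             ~~^~
ValueError: matmul: Input operand 1 has a mismatch in its core dimension 0, with gufunc signature (n?,k),(k,m?)->(n?,m?) (size 3 is different from 4)
```

```bash
sed -i "s/return f,np.array(im\['eye'\]),np.array(im\['rotation'\]),False/return f,np.array(im['eye']),R.from_quat(im['rotation']).as_matrix(),False/" h.py
python3 - <<'E'
from h import *
import pickle
ims={}
for c in ['scene','side','wrist']:
    s,im=snap(c,c+'1'); ims[c]=(im,s)
pickle.dump(ims,open('ims.pkl','wb')); print(ims['scene'][0]['rotation'])
E
cat > fit.py <<'E'
from h import *
import pickle
from scipy.optimize import least_squares
ims=pickle.load(open('ims.pkl','rb'))
obs={'scene':[(294,189),(342,222),(300,228),(334,186)],
     'side':[(342,213),(325,170),(363,180),(306,201)],
     'wrist':[(365,98),None,(229,162),(406,207)]}
for i in range(4):
    rs=[ray(ims[c][0],obs[c][i],ims[c][1]) for c in obs if obs[c][i]]
    print(i,np.round(tri(rs),4))
wt=[ray(ims[c][0],p,ims[c][1]) for c,p in [('scene',(318,211)),('side',(331,196)),('wrist',(322,181))]]
print('weight top',tri(wt))
def pts(p):
    x,y,yaw,z=p
    L=np.array([[-70,-55],[70,55],[-70,55],[70,-55]])/1000
    c,s=np.cos(yaw),np.sin(yaw)
    return np.c_[x+c*L[:,0]-s*L[:,1],y+s*L[:,0]+c*L[:,1],np.full(4,z)]
best=None
for perm in ([0,1,2,3],[0,1,3,2]):
  for y0 in np.arange(-3,3.2,.5):
    def f(p):
        P=pts(p);r=[]
        for c in obs:
            for i in range(4):
                if obs[c][i]: r+=list(proj(ims[c][0],P[perm[i]],ims[c][1])-obs[c][i])
        return np.array(r)
    o=least_squares(f,[.6,0,y0,.09],loss='soft_l1',f_scale=3)
    if best is None or o.cost<best[0]: best=(o.cost,perm,o.x,f(o.x))
print(best[:3],np.round(best[3],1))
P=pts(best[2])[best[1]]; print(np.round(P,4))
E
python3 fit.py
```

```text
[ 0.54881087  0.73302768 -0.32335446 -0.23857693]
0 [ 0.5535 -0.0842  0.0921]
1 [0.6338 0.0748 0.085 ]
2 [ 0.6842 -0.0251  0.0851]
3 [0.5096 0.0168 0.0893]
weight top [ 0.59124123 -0.00185091  0.06506502]
(np.float64(15.864535234522373), [0, 1, 3, 2], array([ 0.59467171, -0.00528686,  0.42142013,  0.08867611])) [-1.   0.9 -1.4 -0.2 -2.3 -1.9 -1.5  0.3 -0.6  0.8  0.3 -1.4 -2.1  0.2
 -2.  -0.3 -0.2  2.3 -0.5  0.3  0.1 -1.4]
[[ 0.5533 -0.0841  0.0887]
 [ 0.636   0.0735  0.0887]
 [ 0.681  -0.0268  0.0887]
 [ 0.5083  0.0163  0.0887]]
```

```bash
cat >> h.py <<'E'
def ortho(im,s,z,x0,x1,y0,y1,res=0.0005):
    xs=np.arange(x1,x0,-res); ys=np.arange(y1,y0,-res)  # rows: x decreasing, cols: y decreasing
    X,Y=np.meshgrid(xs,ys,indexing='ij')
    f,e,Rm,fish=cam(im,s); P=np.stack([X,Y,np.full_like(X,z)],-1)-e
    c=P@Rm; h=np.hypot(c[...,0],c[...,1]); th=np.arctan2(h,c[...,2])
    k=f*th/h if fish else f/c[...,2]
    u=(im['cx']+k*c[...,0]).astype(np.float32); v=(im['cy']+k*c[...,1]).astype(np.float32)
    return cv2.remap(im['color'],u,v,cv2.INTER_CUBIC)
E
python3 - <<'E'
from h import *
import pickle
ims=pickle.load(open('ims.pkl','rb'))
im,s=ims['wrist']
o=ortho(im,s,.106,.44,.76,-.16,.14)
K=[(.5533,-.0841),(.636,.0735),(.681,-.0268),(.5083,.0163)]
o=o[:,:,::-1].copy()
for x,y in K: cv2.circle(o,(int((.14-y)/.0005),int((.76-x)/.0005)),3,(0,255,0),-1)
cv2.imwrite('pics/ortho1.png',cv2.resize(o,None,fx=.9,fy=.9))
for x,y in K:
    # stripe
    r0=int((.76-x)/.0005);c0=int((.14-y)/.0005)
    w=o[max(0,r0-60):r0+60,max(0,c0-60):c0+60].min(axis=2)
    print(w.max())
E
```

```text
159
169
167
160
```

View pics/ortho1.png

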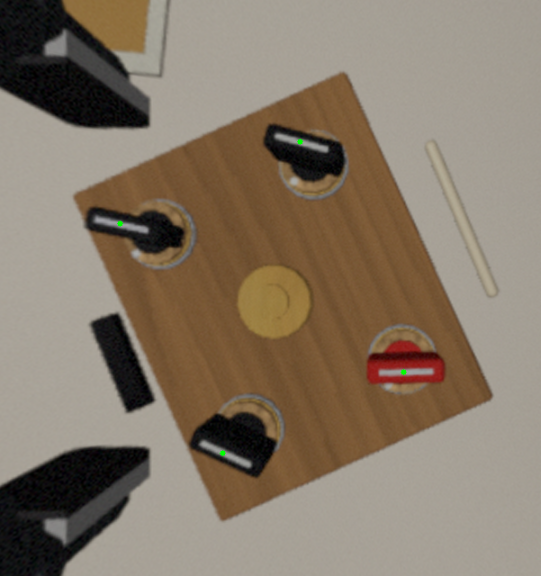

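```bash
cat >> h.py <<'E'
def stripes(im,s,K,z=.106,show=None,rad=.028):
    out=[]
    for i,(x,y) in enumerate(K):
        o=ortho(im,s,z,x-rad,x+rad,y-rad,y+rad,.00025)
        h=cv2.cvtColor(o,cv2.COLOR_RGB2HSV)
        m=((h[:,:,2]>120)&(h[:,:,1]<75)).astype(np.uint8)
        n,l,st,ce=cv2.connectedComponentsWithStats(m)
        c=[]
        for j in range(1,n):
            if st[j,4]<150: continue
            (cx,cy),(w,hh),a=cv2.minAreaRect(np.argwhere(l==j)[:,::-1].astype(np.float32))
            pp=np.argwhere(l==j)*.00025; d=pp-pp.mean(0); ev,V=np.linalg.eigh(np.cov(d.T)); v=V[:,1]  # (row,col) -> world (-x,-y)
            yaw=np.arctan2(v[1],v[0])
            if max(w,hh)<2.2*min(w,hh) : continue
            c.append((round(x+rad-cy*.00025,4),round(y+rad-cx*.00025,4),round(float((yaw+np.pi/2)%np.pi-np.pi/2),3),round(max(w,hh)*.25,1),round(min(w,hh)*.25,1)))
        out.append(c)
        if show: cv2.imwrite(f'pics/{show}_{i}.png',cv2.resize(o[:,:,::-1],None,fx=2,fy=2))
    return out
E
python3 - <<'E'
from h import *
import pickle
ims=pickle.load(open('ims.pkl','rb'))
im,s=ims['wrist']
K=[(.5533,-.0841),(.636,.0735),(.681,-.0268),(.5083,.0163)]
for c in stripes(im,s,K): print(c)
E
```

```text
[(0.5719, -0.0701, -0.713, 17.7, 3.8), (0.5719, -0.097, 0.732, 14.5, 2.3), (0.5534, -0.0855, -1.54, 29.8, 3.4), (0.5271, -0.1079, -1.3, 8.0, 3.5)]
[(0.6487, 0.0495, 1.441, 8.0, 2.0), (0.6353, 0.0727, 1.36, 29.7, 3.0), (0.6124, 0.0525, 1.551, 13.5, 2.4)]
[(0.703, -0.0123, -1.31, 27.0, 12.0), (0.681, -0.0273, 1.305, 29.9, 3.0), (0.6594, -0.0194, 0.62, 19.1, 4.2)]
[(0.5342, 0.0159, -0.811, 8.0, 2.1), (0.5049, 0.0332, 0.26, 49.2, 22.2), (0.5079, 0.0148, 1.138, 29.9, 3.1)]
```

Call:
arm_command:
  motion:
    - [0.1,0,0.03,0.017,-0.01]
    - [0.1,0.01,0.03,0.017,-0.01]
    - [0.1,0.015,0.0255,0.0126,-0.011]
    - [0.1,0.015,0,0,0]
    - [0.1,0,0,0,0]
  grip_force: 40

```text
time_s: 2.45
tool_pos: [0.553, -0.0861, 0.1612]
orientation: [-0.706, -0.011, 0.708, -0.01]
force: [0.6, 0.5, -0.6]
opening: 0.0471
```

Run:
```python
from h import *
import pickle
s,im=snap('wrist','wrist2'); pickle.dump((im,s),open('w2.pkl','wb'))
print(s['time_s'],s['tool_pos'],s['joint_positions'],s['opening'],s['ft_torque'])
ims=pickle.load(open('ims.pkl','rb'))
K=[(.5533,-.0841),(.636,.0735),(.681,-.0268),(.5083,.0163)]
for z in (.1,.106,.11):
  for c in stripes(im,s,K,z): print(z,[d for d in c if 27<d[3]<34 and d[4]<5])
```

```text
2.45 [ 0.55299204 -0.08610538  0.16116396] [ 2.03494356e-01 -6.43020148e-02 -9.51266466e-02 -1.10946312e-03
 -1.54331969e+00 -1.73643605e-01] 0.047099300735159076 [-0.03371535  0.00764177 -0.02799798]
0.1 [(0.5535, -0.0835, -1.55, 30.8, 3.2)]
0.1 []
0.1 [(0.6844, -0.024, 1.303, 30.1, 2.9)]
0.1 []
0.106 [(0.5536, -0.0855, -1.549, 29.8, 3.0)]
0.106 []
0.106 [(0.6811, -0.0274, 1.303, 29.3, 2.8)]
0.106 []
0.11 [(0.5536, -0.0867, -1.55, 29.3, 3.0)]
0.11 []
0.11 [(0.6789, -0.0297, 1.303, 28.9, 2.8)]
0.11 []
```

View pics/wrist2.png

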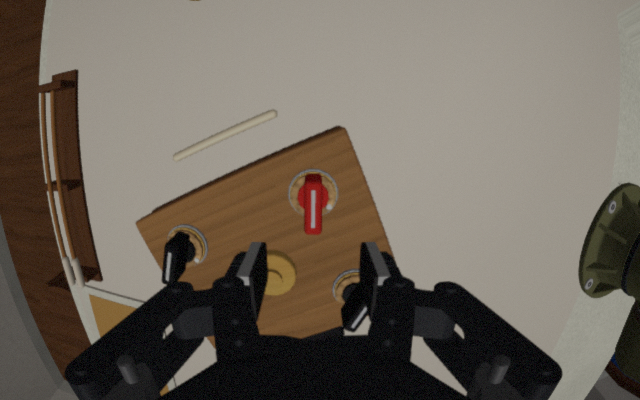

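Call:
arm_command:
  motion:
    - [0.1,0.043,-0.0006,-0.0005,0.01]
    - [0.1,0.043,0,0,0]
    - [-1,0,0,0,0]
    - [-1,0,0,0,0]
    - [-1,0,0,0,0]
  grip_force: 60

```text
time_s: 3.0
tool_pos: [0.5566, -0.0851, 0.0811]
orientation: [0.709, 0.007, -0.705, 0.008]
force: [0.4, 0.2, 1.1]
opening: 0.0034
```

Call:
arm_command:
  motion:
    - [-1,0,0,0,0]
    - [-1,0,0,0,0]

```text
time_s: 3.2
tool_pos: [0.5556, -0.0851, 0.0794]
orientation: [0.708, 0.008, -0.706, 0.007]
force: [0.5, -0.5, 0.1]
opening: -0.0001
```

```bash
cat > st.py <<'E'
from h import *
s=bot.sense(); m=R.from_quat(s['orientation']).as_matrix()
z=m[:,2]; t=-(np.arctan2(z[1],z[0])-np.pi); t=(t+np.pi)%(2*np.pi)-np.pi
print(round(float(s['time_s']),2),np.round(s['tool_pos'],4),'turn',round(float(t),4),'F',np.round(s['force'],1),'T',np.round(s['ft_torque'],3),'op',round(float(s['opening']),4),'j6',round(float(s['joint_positions'][5]),3),'tq6',round(float(s['joint_torque'][5]),3))
E
python3 st.py
```

```text
3.2 [ 0.5556 -0.0851  0.0794] turn -0.0212 F [ 0.5 -0.5  0.1] T [-0.008  0.029  0.034] op -0.0001 j6 -0.184 tq6 -0.001
```

Run:
```python
from h import *
import pickle
s,im=snap('wrist','wrist3')
K=[(.5533,-.0841),(.636,.0735),(.681,-.0268),(.5083,.0163)]
for c in stripes(im,s,K): print([d for d in c if 27<d[3]<34 and d[4]<5])
```

```text
[]
[]
[]
[]
```

View pics/wrist3.png

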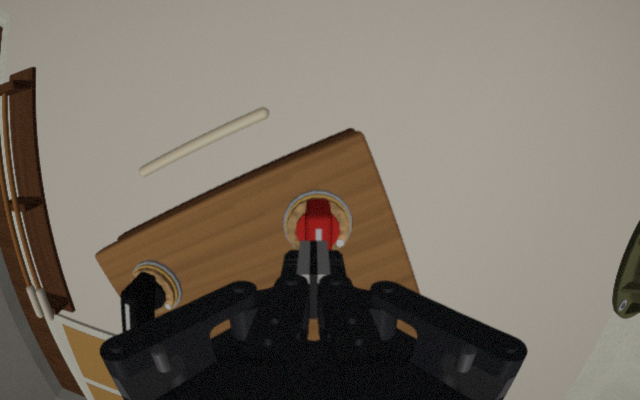

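```bash
python3 st.py
python3 - <<'E'
from h import *
s,im=snap('wrist','wrist4')
print('tcp',proj(im,s['tool_pos'],s))
m=R.from_quat(s['orientation']).as_matrix()
print('grasp',proj(im,s['tool_pos']-m[:,0]*.0187,s))
for z in (.056,.063,.068,.094,.106):
  print(z,[np.round(proj(im,[.5535,y,z],s)).tolist() for y in(-.1075,-.0855,-.0635)])
cv2.imwrite('pics/w4c.png',cv2.resize(im['color'][170:320,240:400,::-1],None,fx=4,fy=4,interpolation=cv2.INTER_CUBIC))
E
```

```text
3.25 [ 0.5554 -0.0852  0.0789] turn -0.021 F [ 0.3  0.6 -0.3] T [ 0.     0.037 -0.054] op 0.0001 j6 -0.184 tq6 -0.0
tcp [313.89720011 236.25009105]
grasp [313.96336157 249.61863578]
0.056 [[318.0, 190.0], [317.0, 223.0], [316.0, 252.0]]
0.063 [[318.0, 193.0], [317.0, 226.0], [316.0, 257.0]]
0.068 [[318.0, 195.0], [317.0, 229.0], [316.0, 260.0]]
0.094 [[318.0, 208.0], [317.0, 246.0], [316.0, 281.0]]
0.106 [[319.0, 216.0], [318.0, 256.0], [316.0, 292.0]]
```

View pics/w4c.png

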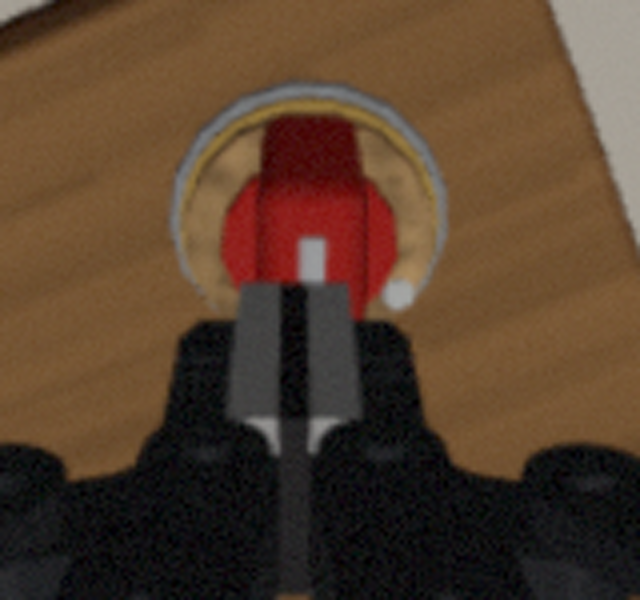

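Run:
```python
from h import *
import pickle
im,s=pickle.load(open('w2.pkl','rb'))
T=np.linalg.inv(np.array(im['T_tool_cam'])); f=200/np.tan(np.radians(im['vertical_fov'])/2)
def pj(p):
    c=T[:3,:3]@p+T[:3,3]; h=np.hypot(c[0],c[1]); th=np.arctan2(h,c[2]); return np.round([im['cx']+f*th*c[0]/h,im['cy']+f*th*c[1]/h]).tolist()
for x in (0,-.0065,-.013,-.0187):
  for y in (-.011,0,.011): print(x,y,[pj(np.array([x,y,z])) for z in (-.0425,-.0235,0,.0235,.0425)])
```

```text
0 -0.011 [[245.0, 252.0], [275.0, 253.0], [314.0, 253.0], [352.0, 253.0], [383.0, 252.0]]
0 0 [[244.0, 236.0], [275.0, 236.0], [314.0, 236.0], [353.0, 236.0], [384.0, 236.0]]
0 0.011 [[242.0, 219.0], [274.0, 219.0], [314.0, 219.0], [354.0, 219.0], [386.0, 218.0]]
-0.0065 -0.011 [[243.0, 257.0], [274.0, 257.0], [314.0, 258.0], [354.0, 257.0], [385.0, 257.0]]
-0.0065 0 [[241.0, 240.0], [273.0, 240.0], [314.0, 241.0], [355.0, 240.0], [387.0, 240.0]]
-0.0065 0.011 [[240.0, 222.0], [272.0, 223.0], [314.0, 223.0], [355.0, 223.0], [388.0, 222.0]]
-0.013 -0.011 [[241.0, 262.0], [273.0, 262.0], [314.0, 263.0], [355.0, 262.0], [387.0, 262.0]]
-0.013 0 [[239.0, 244.0], [272.0, 245.0], [314.0, 245.0], [356.0, 245.0], [389.0, 244.0]]
-0.013 0.011 [[237.0, 226.0], [271.0, 227.0], [314.0, 227.0], [357.0, 227.0], [391.0, 226.0]]
-0.0187 -0.011 [[238.0, 266.0], [272.0, 267.0], [314.0, 268.0], [356.0, 267.0], [389.0, 266.0]]
-0.0187 0 [[237.0, 249.0], [271.0, 249.0], [314.0, 250.0], [357.0, 249.0], [391.0, 249.0]]
-0.0187 0.011 [[235.0, 230.0], [270.0, 230.0], [314.0, 231.0], [358.0, 230.0], [393.0, 230.0]]
```

Run:
```python
import cv2
a=cv2.imread('pics/wrist2.png')[220:320,200:430]
cv2.imwrite('pics/w2c.png',cv2.resize(a,None,fx=3.4,fy=3.4,interpolation=cv2.INTER_CUBIC))
```

```text
(no output)
```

View pics/w2c.png

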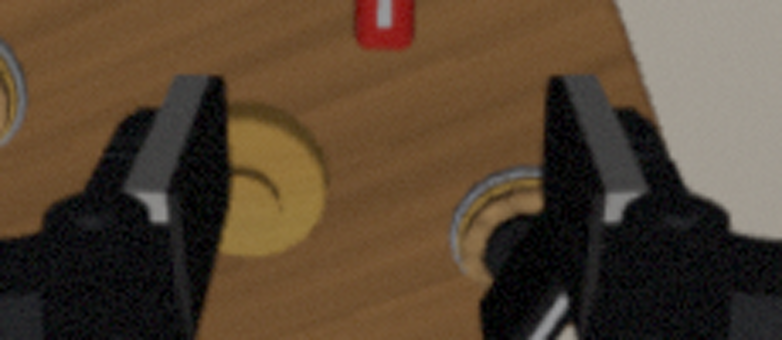

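Run:
```python
from h import *
for c in ('side','scene'):
    s,im=snap(c,c+'5'); p=proj(im,s['tool_pos']); q=proj(im,s['tool_pos']+np.array([0,0,.028])); r=proj(im,[.5535,-.0855,.106]); print(c,p,q,r)
    u,v=np.round(p).astype(int); a=im['color'][v-50:v+30,u-40:u+40,::-1]
    a=cv2.resize(a,None,fx=6,fy=6,interpolation=cv2.INTER_CUBIC)
    for w,col in((p,(0,255,0)),(q,(255,255,0)),(r,(255,0,255))): cv2.circle(a,tuple(np.round((w-[u-40,v-50]+.5)*6).astype(int).tolist()),3,col,-1)
    cv2.imwrite(f'pics/{c}5c.png',a)
a=np.hstack([cv2.imread('pics/side5c.png')[:,:400],cv2.imread('pics/scene5c.png')[:,80:]]);cv2.imwrite('pics/b5.png',a)
```

```text
side [342.03309279 216.30083791] [342.5393474  209.24323727] [342.14159953 209.72268667]
scene [292.59032883 193.04414702] [292.07775591 185.3933569 ] [292.19966495 185.10537482]
```

View pics/b5.png

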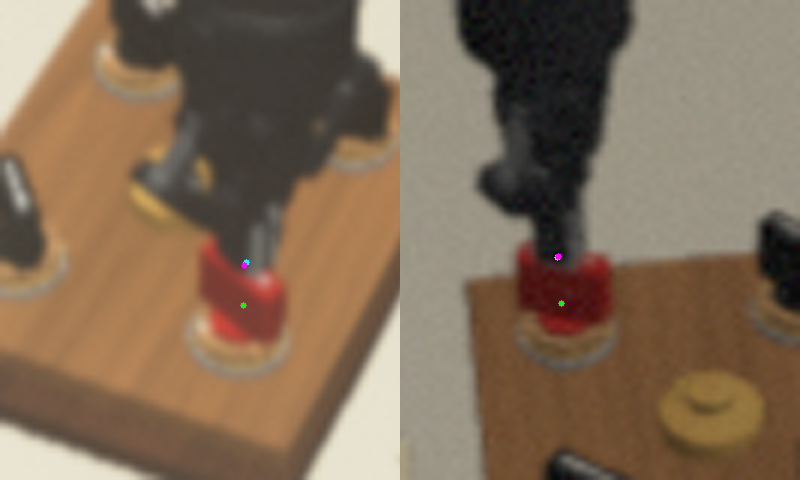

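Call:
arm_command:
  motion:
    - [0.1,-0.01,0,0.001,0]
    - [0.1,0,0,0,0]
    - [0.1,0,0,0,0]
    - [0.1,0.02,0,0,0]
    - [0.1,0.018,0,0,0]

```text
time_s: 3.9
tool_pos: [0.5538, -0.0852, 0.049]
orientation: [0.707, 0.008, -0.707, 0.007]
force: [0.2, 0.2, -1.3]
opening: 0.0468
```

Call:
arm_command:
  motion:
    - [0.1,0,0,0,0]
    - [0.1,0,0,0,0]

```text
time_s: 4.1
tool_pos: [0.5536, -0.0855, 0.0496]
orientation: [-0.707, -0.007, 0.707, -0.008]
force: [0.3, -0.0, 0.7]
opening: 0.0471
```

```bash
python3 st.py
python3 - <<'E'
from h import *
s,im=snap('wrist','wrist6')
cv2.imwrite('pics/w6c.png',cv2.resize(im['color'][170:320,220:420,::-1],None,fx=4,fy=4,interpolation=cv2.INTER_CUBIC))
E
```

```text
4.1 [ 0.5536 -0.0855  0.0496] turn -0.0211 F [ 0.3 -0.   0.7] T [-0.013  0.071  0.01 ] op 0.0471 j6 -0.185 tq6 -0.0
```

View pics/w6c.png

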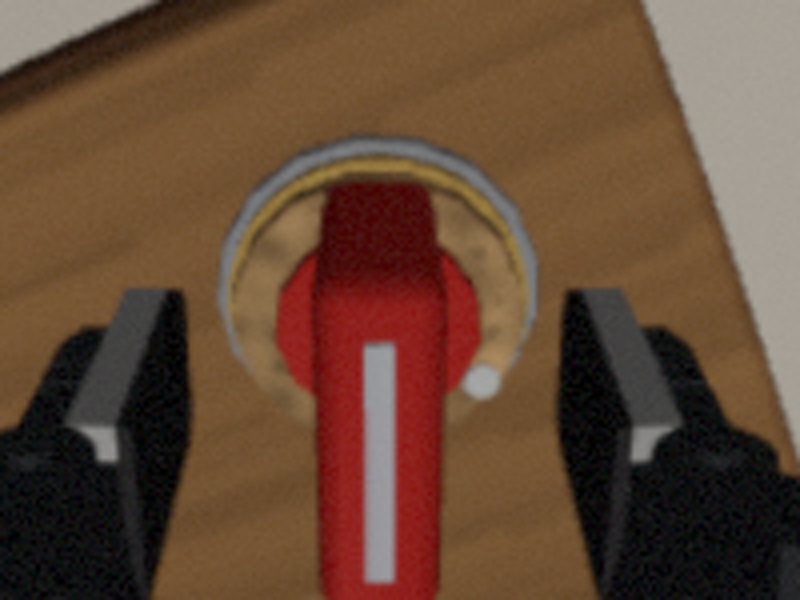

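Call:
arm_command:
  motion:
    - [-1,0,0,0,0]
    - [-1,0,0,0,0]
    - [-1,0,0,0,0]
    - [-1,0,0,0,0]

```text
time_s: 4.55
tool_pos: [0.5535, -0.0853, 0.0505]
orientation: [-0.707, -0.007, 0.707, -0.008]
force: [-4.9, 1.2, 5.6]
opening: 0.0132
```

```bash
python3 st.py; python3 -c "
from h import *
snap('wrist','wrist7')"; python3 st.py
```

```text
4.55 [ 0.5535 -0.0853  0.0505] turn -0.0211 F [-4.9  1.2  5.6] T [0.564 1.692 0.029] op 0.0132 j6 -0.185 tq6 -0.006
4.6 [ 0.5534 -0.0853  0.0505] turn -0.0212 F [-5.3  2.8  5.8] T [0.5   1.653 0.026] op 0.0128 j6 -0.185 tq6 -0.006
```

View pics/wrist7.png

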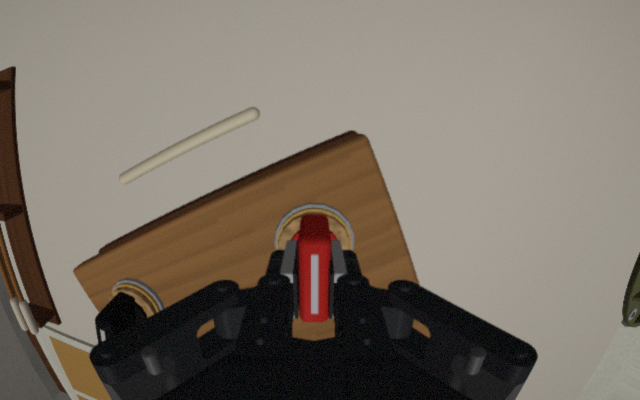

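Call:
arm_command:
  motion:
    - [-1,0,0,0,0.05]
    - [-1,0,0,0,0.05]
    - [-1,0,0,0,0]

```text
time_s: 4.9
tool_pos: [0.5534, -0.0854, 0.0506]
orientation: [-0.706, 0.028, 0.707, 0.028]
force: [-5.8, 1.3, 5.7]
opening: 0.0132
```

```bash
python3 st.py
```

```text
4.9 [ 0.5534 -0.0854  0.0506] turn 0.0801 F [-5.8  1.3  5.7] T [ 0.46   1.688 -0.009] op 0.0132 j6 -0.286 tq6 -0.463
```

Call:
arm_command:
  motion:
    - [-1,0,0,0,0.05]
    - [-1,0,0,0,0.05]
    - [-1,0,0,0,0]

```text
time_s: 5.2
tool_pos: [0.5534, -0.0854, 0.0505]
orientation: [-0.704, 0.064, 0.704, 0.064]
force: [-4.6, 2.3, 5.0]
opening: 0.0127
```

```bash
python3 st.py
```

```text
5.2 [ 0.5534 -0.0854  0.0505] turn 0.1802 F [-4.6  2.3  5. ] T [0.452 1.715 0.022] op 0.0127 j6 -0.386 tq6 -0.463
```

Call:
arm_command:
  motion:
    - [-1,0,0,0,0.05]
    - [-1,0,0,0,0.05]
    - [-1,0,0,0,0]

```text
time_s: 5.5
tool_pos: [0.5535, -0.0854, 0.0505]
orientation: [-0.7, 0.099, 0.7, 0.099]
force: [-4.8, 1.9, 5.6]
opening: 0.0132
```

```bash
python3 st.py
```

```text
5.5 [ 0.5535 -0.0854  0.0505] turn 0.2802 F [-4.8  1.9  5.6] T [4.23e-01 1.68e+00 1.00e-03] op 0.0132 j6 -0.486 tq6 -0.464
```

Call:
arm_command:
  motion:
    - [-1,0,0,0,0.05]
    - [-1,0,0,0,0.05]
    - [-1,0,0,0,0]

```text
time_s: 5.8
tool_pos: [0.5534, -0.0854, 0.0506]
orientation: [-0.694, 0.134, 0.694, 0.134]
force: [-5.1, 1.4, 4.6]
opening: 0.0131
```

```bash
python3 st.py
```

```text
5.8 [ 0.5534 -0.0854  0.0506] turn 0.3802 F [-5.1  1.4  4.6] T [0.401 1.67  0.012] op 0.0131 j6 -0.586 tq6 -0.464
```

Call:
arm_command:
  motion:
    - [-1,0,0,0,0.05]
    - [-1,0,0,0,0.05]
    - [-1,0,0,0,0]

```text
time_s: 6.1
tool_pos: [0.5534, -0.0854, 0.0505]
orientation: [-0.687, 0.168, 0.687, 0.168]
force: [-4.5, 1.6, 5.3]
opening: 0.0132
```

```bash
python3 st.py
python3 - <<'E'
from h import *
s,im=snap('wrist','wrist8')
cv2.imwrite('pics/w8c.png',cv2.resize(im['color'][170:320,220:420,::-1],None,fx=4,fy=4,interpolation=cv2.INTER_CUBIC))
E
```

```text
6.1 [ 0.5534 -0.0854  0.0505] turn 0.4802 F [-4.5  1.6  5.3] T [0.444 1.693 0.073] op 0.0132 j6 -0.686 tq6 -0.464
```

View pics/w8c.png

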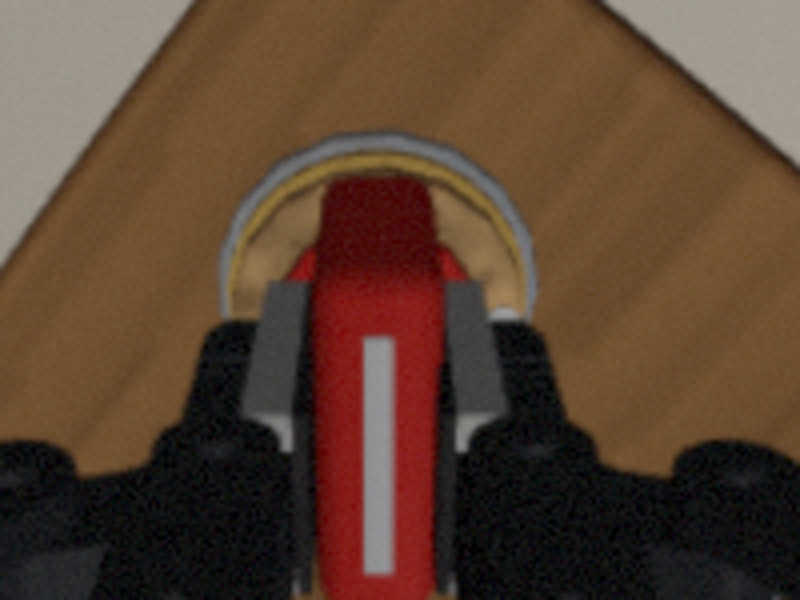

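Call:
arm_command:
  motion:
    - [-1,0,0,0,0.05]
    - [-1,0,0,0,0.05]
    - [-1,0,0,0,0]

```text
time_s: 6.45
tool_pos: [0.5534, -0.0854, 0.0505]
orientation: [-0.678, 0.202, 0.678, 0.202]
force: [-3.9, 0.9, 6.7]
opening: 0.0129
```

```bash
python3 st.py
```

```text
6.45 [ 0.5534 -0.0854  0.0505] turn 0.5802 F [-3.9  0.9  6.7] T [0.448 1.665 0.06 ] op 0.0129 j6 -0.786 tq6 -0.492
```

Call:
arm_command:
  motion:
    - [-1,0,0,0,0.05]
    - [-1,0,0,0,0.03]
    - [-1,0,0,0,0]

```text
time_s: 6.75
tool_pos: [0.5534, -0.0854, 0.0505]
orientation: [-0.669, 0.229, 0.669, 0.229]
force: [-5.1, 1.7, 5.2]
opening: 0.0131
```

```bash
python3 st.py
```

```text
6.75 [ 0.5534 -0.0854  0.0505] turn 0.6594 F [-5.1  1.7  5.2] T [0.385 1.642 0.173] op 0.0131 j6 -0.865 tq6 -0.473
```

Call:
arm_command:
  motion:
    - [-1,0,0,0,0.05]
    - [-1,0,0,0,0.05]
    - [-1,0,0,0,0.05]
    - [-1,0,0,0,0]

```text
time_s: 7.15
tool_pos: [0.5534, -0.0855, 0.0506]
orientation: [-0.65, 0.279, 0.65, 0.278]
force: [-5.9, 1.7, 4.6]
opening: 0.0129
```

```bash
python3 st.py;python3 - <<'E'
from h import *
s,im=snap('wrist','wrist9')
cv2.imwrite('pics/w9c.png',cv2.resize(im['color'][170:320,220:420,::-1],None,fx=4,fy=4,interpolation=cv2.INTER_CUBIC))
E
```

```text
7.15 [ 0.5534 -0.0855  0.0506] turn 0.8099 F [-5.9  1.7  4.6] T [0.352 1.735 0.177] op 0.0129 j6 -1.016 tq6 -0.635
```

View pics/w9c.png

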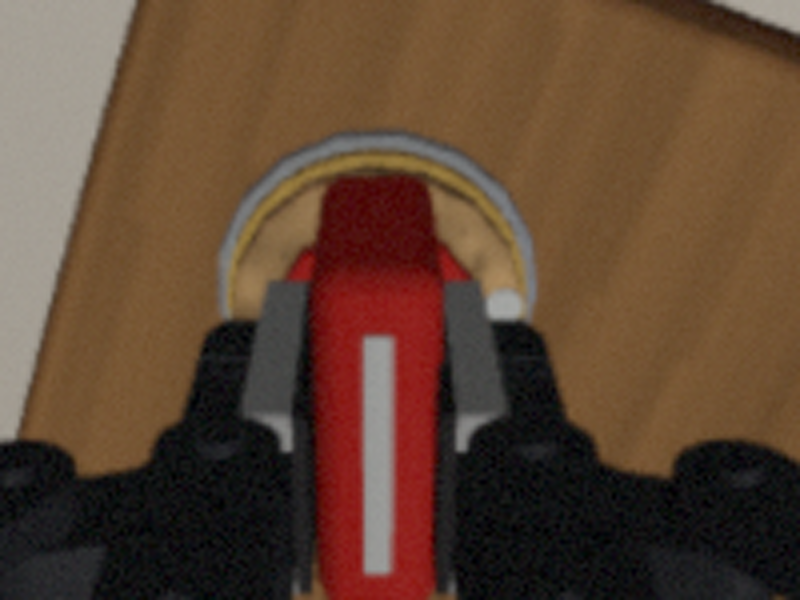

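```bash
cat > plan.py <<'E'
import sys,numpy as np
# plan.py x0 y0 t0 x1 y1 t1 n : commanded
x0,y0,t0,x1,y1,t1=map(float,sys.argv[1:7]);n=int(sys.argv[7])
D=np.array([x1-x0,y1-y0])/n; dt=(t1-t0)/n
for i in range(n):
    t=t0+dt*i
    y=np.array([-np.sin(t),-np.cos(t)]);z=np.array([-np.cos(t),np.sin(t)])
    print([0.1,0,round(float(D@y),4),round(float(D@z),4),round(dt,3)])
E
python3 plan.py .5535 -.0855 .81 .6353 .0727 .211 5
```

```text
[0.1, 0, -0.0337, 0.0116, -0.12]
[0.1, 0, -0.0348, 0.0075, -0.12]
[0.1, 0, -0.0355, 0.0033, -0.12]
[0.1, 0, -0.0356, -0.0009, -0.12]
[0.1, 0, -0.0352, -0.0052, -0.12]
```

Call:
arm_command:
  motion:
    - [0.1,0,0,0,0]
    - [0.1,0,0,0,0]
    - [0.1,-0.03,0,0,0]
    - [0.1,-0.03,0,0,0]
    - [0.1,0,0,0,0]

```text
time_s: 7.7
tool_pos: [0.5563, -0.0856, 0.1147]
orientation: [0.653, -0.277, -0.647, -0.279]
force: [-0.1, -0.0, 0.7]
opening: 0.047
```

```bash
python3 st.py
python3 - <<'E'
from h import *
s,im=snap('wrist','wrist10')
E
```

```text
7.7 [ 0.5563 -0.0856  0.1147] turn 0.8088 F [-0.1 -0.   0.7] T [ 0.003 -0.044  0.02 ] op 0.047 j6 -1.015 tq6 0.0
```

View pics/wrist10.png

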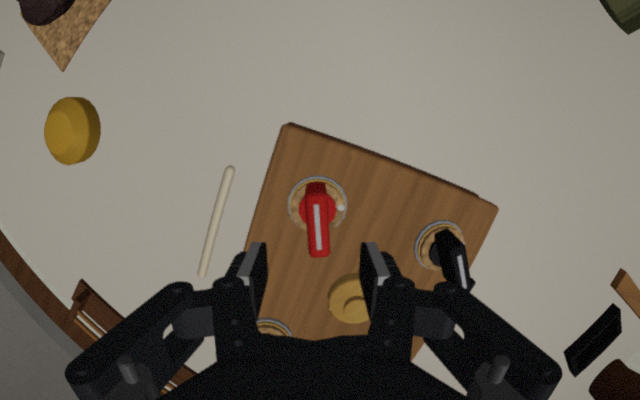

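Call:
arm_command:
  motion:
    - [0.1,0,-0.034,0.0116,-0.12]
    - [0.1,0,-0.035,0.0075,-0.12]
    - [0.1,0,-0.0355,0.0033,-0.12]
    - [0.1,0,-0.0356,-0.001,-0.12]
    - [0.1,0,-0.035,-0.0052,-0.12]

```text
time_s: 8.25
tool_pos: [0.6359, 0.0745, 0.1082]
orientation: [-0.703, 0.072, 0.704, 0.072]
force: [-0.1, 0.0, 0.6]
opening: 0.0469
```

Call:
arm_command:
  motion:
    - [0.1,0,0,0,0]
    - [0.1,0,0,0,0]

```text
time_s: 8.45
tool_pos: [0.6353, 0.0736, 0.1078]
orientation: [-0.702, 0.074, 0.704, 0.073]
force: [-0.5, -0.8, -0.1]
opening: 0.0466
```

```bash
python3 st.py
python3 - <<'E'
from h import *
import pickle
s,im=snap('wrist','wrist11'); pickle.dump((im,s),open('w11.pkl','wb'))
K=[(.5533,-.0841),(.636,.0735),(.681,-.0268),(.5083,.0163)]
for c in stripes(im,s,K): print([d for d in c if 27<d[3]<34 and d[4]<5])
def a(p): d=p[:2]-np.array([.5535,-.0855]); return np.arctan2(d[1],d[0]),np.hypot(*d)
im6,s6=pickle.load(open('w2.pkl','rb'))
s6=dict(s6); s6['tool_pos']=np.array([.5536,-.0855,.0496]); s6['orientation']=R.from_quat([-.707,-.0075,.707,-.0075]).as_quat()
print(a(onz(im6,(340.8,265.5),.068,s6)))
s6['tool_pos']=np.array([.5563,-.0856,.1147]); s6['orientation']=[0.653, -0.277, -0.647, -0.279]
print(a(onz(im6,(342,208),.068,s6)))
E
```

```text
8.45 [0.6353 0.0736 0.1078] turn 0.2087 F [-0.5 -0.8 -0.1] T [-0.057 -0.029  0.016] op 0.0466 j6 -0.636 tq6 0.087
[]
[(0.6352, 0.0727, 1.361, 30.3, 3.0)]
[(0.681, -0.0274, 1.302, 30.1, 3.2)]
[(0.5078, 0.0147, 1.136, 30.1, 3.3)]
(np.float64(2.567760742043881), np.float64(0.01780420018472542))
(np.float64(2.3715013329154577), np.float64(0.018448017545757825))
```

View pics/wrist11.png

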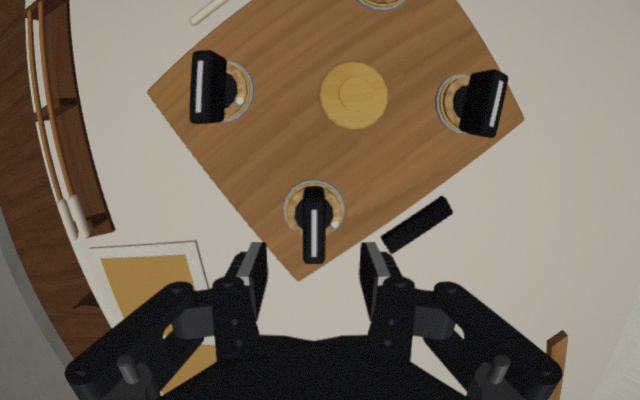

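Call:
arm_command:
  motion:
    - [0.1,0.03,0.0009,0,0]
    - [0.1,0.028,0,0,0]
    - [0.1,0,0,0,0]
    - [-1,0,0,0,0]
    - [-1,0,0,0,0]

```text
time_s: 9.0
tool_pos: [0.6365, 0.0719, 0.0539]
orientation: [0.704, -0.074, -0.702, -0.074]
force: [0.7, -0.1, 0.2]
opening: 0.0188
```

Call:
arm_command:
  motion:
    - [-1,0,0,0,0]
    - [-1,0,0,0,0]
    - [-1,0,0,0,0.06]
    - [-1,0,0,0,0.05]
    - [-1,0,0,0,0]

```text
time_s: 9.5
tool_pos: [0.6353, 0.0722, 0.0542]
orientation: [0.698, -0.113, -0.698, -0.113]
force: [-6.7, 0.3, 5.8]
opening: 0.0128
```

```bash
python3 st.py
```

```text
9.5 [0.6353 0.0722 0.0542] turn 0.3203 F [-6.7  0.3  5.8] T [0.074 2.337 0.008] op 0.0128 j6 -0.746 tq6 -0.474
```

Call:
arm_command:
  motion:
    - [-1,0,0,0,0.05]
    - [-1,0,0,0,0.04]
    - [-1,0,0,0,0]

```text
time_s: 9.8
tool_pos: [0.6352, 0.0722, 0.0542]
orientation: [0.692, -0.144, -0.692, -0.144]
force: [-6.6, 0.8, 5.1]
opening: 0.0129
```

```bash
python3 st.py
```

```text
9.8 [0.6352 0.0722 0.0542] turn 0.41 F [-6.6  0.8  5.1] T [0.098 2.426 0.025] op 0.0129 j6 -0.836 tq6 -0.388
```

Call:
arm_command:
  motion:
    - [-1,0,0,0,0.05]
    - [-1,0,0,0,0.04]
    - [-1,0,0,0,0]

```text
time_s: 10.1
tool_pos: [0.6352, 0.0722, 0.0542]
orientation: [0.685, -0.175, -0.685, -0.175]
force: [-6.9, 0.1, 5.0]
opening: 0.0131
```

```bash
python3 st.py
```

```text
10.1 [0.6352 0.0722 0.0542] turn 0.5 F [-6.9  0.1  5. ] T [0.088 2.403 0.086] op 0.0131 j6 -0.926 tq6 -0.388
```

Call:
arm_command:
  motion:
    - [-1,0,0,0,0.05]
    - [-1,0,0,0,0.04]
    - [-1,0,0,0,0]

```text
time_s: 10.4
tool_pos: [0.6351, 0.0722, 0.0542]
orientation: [0.677, -0.206, -0.676, -0.206]
force: [-7.1, 0.5, 6.2]
opening: 0.0131
```

```bash
python3 st.py
```

```text
10.4 [0.6351 0.0722 0.0542] turn 0.59 F [-7.1  0.5  6.2] T [0.038 2.522 0.017] op 0.0131 j6 -1.016 tq6 -0.388
```

Call:
arm_command:
  motion:
    - [-1,0,0,0,0.05]
    - [-1,0,0,0,0.04]
    - [-1,0,0,0,0]

```text
time_s: 10.7
tool_pos: [0.6351, 0.0722, 0.0542]
orientation: [0.667, -0.236, -0.667, -0.236]
force: [-7.0, 0.9, 6.2]
opening: 0.0128
```

```bash
python3 st.py
```

```text
10.7 [0.6351 0.0722 0.0542] turn 0.68 F [-7.   0.9  6.2] T [ 0.123  2.668 -0.016] op 0.0128 j6 -1.106 tq6 -0.388
```

Call:
arm_command:
  motion:
    - [-1,0,0,0,0.05]
    - [-1,0,0,0,0.04]
    - [-1,0,0,0,0]

```text
time_s: 11.0
tool_pos: [0.635, 0.0722, 0.0542]
orientation: [0.655, -0.265, -0.655, -0.265]
force: [-8.1, 1.1, 6.1]
opening: 0.0129
```

```bash
python3 st.py
```

```text
11.0 [0.635  0.0722 0.0542] turn 0.7696 F [-8.1  1.1  6.1] T [0.07  2.768 0.154] op 0.0129 j6 -1.195 tq6 -0.559
```

Call:
arm_command:
  motion:
    - [-1,0,0,0,0.05]
    - [-1,0,0,0,0.04]
    - [-1,0,0,0,0]

```text
time_s: 11.3
tool_pos: [0.635, 0.0722, 0.0542]
orientation: [-0.643, 0.295, 0.643, 0.295]
force: [-7.6, 1.1, 5.1]
opening: 0.0126
```

```bash
python3 st.py
```

```text
11.3 [0.635  0.0722 0.0542] turn 0.8596 F [-7.6  1.1  5.1] T [0.095 2.785 0.199] op 0.0126 j6 -1.285 tq6 -0.558
```

Call:
arm_command:
  motion:
    - [-1,0,0,0,0.04]
    - [-1,0,0,0,0.03]
    - [-1,0,0,0,0]
    - [0.1,0,0,0,0]
    - [0.1,0,0,0,0]

```text
time_s: 11.8
tool_pos: [0.6363, 0.0724, 0.053]
orientation: [0.633, -0.316, -0.632, -0.317]
force: [-0.3, -0.4, -0.8]
opening: 0.0408
```

Call:
arm_command:
  motion:
    - [0.1,-0.03,0,0,0]
    - [0.1,-0.03,0,0,0]
    - [0.1,0,0,0,0]

```text
time_s: 12.1
tool_pos: [0.6385, 0.0723, 0.1181]
orientation: [0.635, -0.315, -0.629, -0.319]
force: [0.2, -0.5, 0.1]
opening: 0.0469
```

```bash
python3 st.py
python3 - <<'E'
from h import *
import pickle
s,im=snap('wrist','wrist12'); pickle.dump((im,s),open('w12.pkl','wb'))
E
python3 plan.py .635 .0727 .929 .681 -.0274 .267 5
```

```text
12.1 [0.6385 0.0723 0.1181] turn 0.929 F [ 0.2 -0.5  0.1] T [-0.005 -0.064  0.034] op 0.0469 j6 -1.354 tq6 0.0
[0.1, 0, 0.0046, -0.0215, -0.132]
[0.1, 0, 0.0074, -0.0207, -0.132]
[0.1, 0, 0.0101, -0.0196, -0.132]
[0.1, 0, 0.0126, -0.0181, -0.132]
[0.1, 0, 0.0149, -0.0163, -0.132]
```

View pics/wrist12.png

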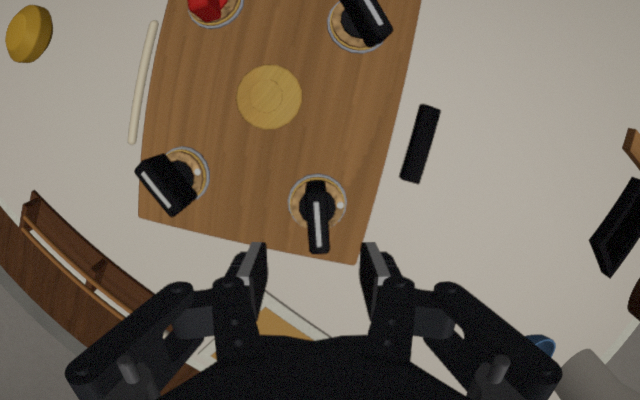

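Call:
arm_command:
  motion:
    - [0.1,0,0.0046,-0.0215,-0.132]
    - [0.1,0,0.0074,-0.0207,-0.132]
    - [0.1,0,0.0101,-0.0196,-0.132]
    - [0.1,0,0.0126,-0.0181,-0.132]
    - [0.1,0,0.0149,-0.0163,-0.133]

```text
time_s: 12.65
tool_pos: [0.6816, -0.0287, 0.1107]
orientation: [-0.701, 0.093, 0.701, 0.093]
force: [0.9, 0.2, -0.1]
opening: 0.0469
```

Call:
arm_command:
  motion:
    - [0.1,0,0,0,0]
    - [0.1,0,0,0,0]

```text
time_s: 12.85
tool_pos: [0.6812, -0.0282, 0.1106]
orientation: [-0.7, 0.095, 0.701, 0.095]
force: [-0.6, -0.0, -0.1]
opening: 0.0471
```

```bash
python3 st.py
python3 - <<'E'
from h import *
import pickle
s,im=snap('wrist','wrist13'); pickle.dump((im,s),open('w13.pkl','wb'))
K=[(.5533,-.0841),(.636,.0735),(.681,-.0268),(.5083,.0163)]
for c in stripes(im,s,K): print([d for d in c if 27<d[3]<34 and d[4]<5])
def a(p): d=p[:2]-np.array([.635,.0727]); return np.arctan2(d[1],d[0]),np.hypot(*d)
for f,p in(('w11',(337,224)),('w12',(340,205))):
    im,s=pickle.load(open(f+'.pkl','rb')); print(a(onz(im,p,.068,s)))
E
```

```text
12.85 [ 0.6812 -0.0282  0.1106] turn 0.2708 F [-0.6 -0.  -0.1] T [ 0.047 -0.013 -0.044] op 0.0471 j6 -0.522 tq6 0.201
[(0.5535, -0.0854, 0.829, 30.2, 3.3)]
[]
[(0.6809, -0.0273, 1.304, 30.2, 3.3)]
[(0.5079, 0.0149, 1.137, 30.2, 3.5)]
(np.float64(2.4812846869453447), np.float64(0.018657953765924964))
(np.float64(2.255998173945306), np.float64(0.017013210957862176))
```

View pics/wrist13.png

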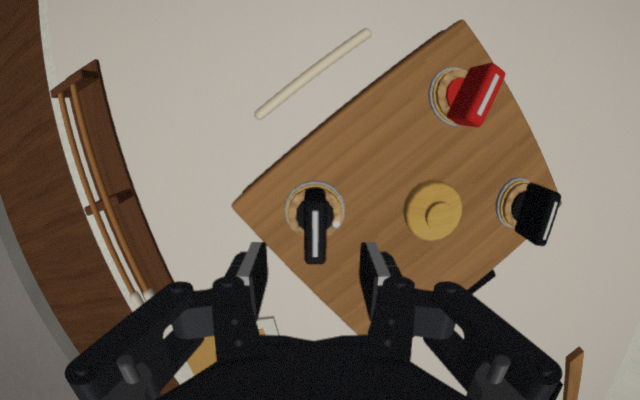

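Call:
arm_command:
  motion:
    - [0.1,0.031,-0.0008,0.0005,0]
    - [0.1,0.03,0,0,0]
    - [0.1,0,0,0,0]
    - [-1,0,0,0,0]
    - [-1,0,0,0,0]

```text
time_s: 13.4
tool_pos: [0.6823, -0.0267, 0.0531]
orientation: [0.702, -0.094, -0.7, -0.094]
force: [-0.3, 0.2, 0.2]
opening: 0.0184
```

Call:
arm_command:
  motion:
    - [-1,0,0,0,0]
    - [-1,0,0,0,0]
    - [-1,0,0,0,0.06]
    - [-1,0,0,0,0.04]
    - [-1,0,0,0,0]

```text
time_s: 13.9
tool_pos: [0.6814, -0.0265, 0.0534]
orientation: [0.696, -0.129, -0.695, -0.13]
force: [-5.3, 2.3, 4.6]
opening: 0.0133
```

```bash
python3 st.py
```

```text
13.9 [ 0.6814 -0.0265  0.0534] turn 0.3688 F [-5.3  2.3  4.6] T [0.646 1.747 0.058] op 0.0133 j6 -0.622 tq6 -0.383
```

Call:
arm_command:
  motion:
    - [-1,0,0,0,0.05]
    - [-1,0,0,0,0.04]
    - [-1,0,0,0,0]

```text
time_s: 14.2
tool_pos: [0.6814, -0.0266, 0.0534]
orientation: [0.689, -0.161, -0.688, -0.161]
force: [-4.4, 1.9, 4.4]
opening: 0.0131
```

```bash
python3 st.py
```

```text
14.2 [ 0.6814 -0.0266  0.0534] turn 0.4589 F [-4.4  1.9  4.4] T [ 0.634  1.627 -0.004] op 0.0131 j6 -0.712 tq6 -0.378
```

Call:
arm_command:
  motion:
    - [-1,0,0,0,0.05]
    - [-1,0,0,0,0.04]
    - [-1,0,0,0,0]

```text
time_s: 14.5
tool_pos: [0.6815, -0.0266, 0.0534]
orientation: [0.681, -0.191, -0.68, -0.192]
force: [-5.6, 2.3, 7.2]
opening: 0.0131
```

```bash
python3 st.py
```

```text
14.5 [ 0.6815 -0.0266  0.0534] turn 0.5481 F [-5.6  2.3  7.2] T [0.76  1.981 0.054] op 0.0131 j6 -0.801 tq6 -0.448
```

Call:
arm_command:
  motion:
    - [-1,0,0,0,0.05]
    - [-1,0,0,0,0.04]
    - [-1,0,0,0,0]

```text
time_s: 14.8
tool_pos: [0.6816, -0.0267, 0.0534]
orientation: [0.672, -0.221, -0.671, -0.222]
force: [-5.6, 1.6, 6.0]
opening: 0.0131
```

```bash
python3 st.py
```

```text
14.8 [ 0.6816 -0.0267  0.0534] turn 0.6379 F [-5.6  1.6  6. ] T [0.679 1.817 0.087] op 0.0131 j6 -0.891 tq6 -0.378
```

Call:
arm_command:
  motion:
    - [-1,0,0,0,0.05]
    - [-1,0,0,0,0.04]
    - [-1,0,0,0,0]

```text
time_s: 15.1
tool_pos: [0.6816, -0.0268, 0.0534]
orientation: [0.662, -0.251, -0.66, -0.252]
force: [-4.6, 2.2, 7.1]
opening: 0.0126
```

```bash
python3 st.py
```

```text
15.1 [ 0.6816 -0.0268  0.0534] turn 0.7278 F [-4.6  2.2  7.1] T [0.583 1.824 0.135] op 0.0126 j6 -0.981 tq6 -0.443
```

Call:
arm_command:
  motion:
    - [-1,0,0,0,0.05]
    - [-1,0,0,0,0.04]
    - [-1,0,0,0,0]

```text
time_s: 15.4
tool_pos: [0.6817, -0.0268, 0.0534]
orientation: [0.65, -0.281, -0.648, -0.281]
force: [-5.0, 1.4, 6.3]
opening: 0.0128
```

```bash
python3 st.py
```

```text
15.4 [ 0.6817 -0.0268  0.0534] turn 0.8176 F [-5.   1.4  6.3] T [0.458 1.682 0.143] op 0.0128 j6 -1.071 tq6 -0.55
```

Call:
arm_command:
  motion:
    - [-1,0,0,0,0.04]
    - [-1,0,0,0,0.04]
    - [-1,0,0,0,0.04]
    - [-1,0,0,0,0]

```text
time_s: 15.8
tool_pos: [0.6817, -0.027, 0.0534]
orientation: [0.632, -0.319, -0.63, -0.32]
force: [-4.0, 1.3, 5.8]
opening: 0.013
```

```bash
python3 st.py
```

```text
15.8 [ 0.6817 -0.027   0.0534] turn 0.9377 F [-4.   1.3  5.8] T [0.306 1.6   0.185] op 0.013 j6 -1.191 tq6 -0.545
```

Call:
arm_command:
  motion:
    - [0.1,0,0,0,0]
    - [0.1,0,0,0,0]
    - [0.1,-0.03,0,0,0]
    - [0.1,-0.03,0,0,0]
    - [0.1,0,0,0,0]

```text
time_s: 16.3
tool_pos: [0.684, -0.0274, 0.1168]
orientation: [0.634, -0.318, -0.628, -0.321]
force: [0.5, -0.4, 1.7]
opening: 0.0467
```

```bash
python3 st.py
python3 - <<'E'
from h import *
import pickle
s,im=snap('wrist','wrist14'); pickle.dump((im,s),open('w14.pkl','wb'))
E
python3 plan.py .681 -.0273 .935 .5079 .0148 .434 5
```

```text
16.3 [ 0.684  -0.0274  0.1168] turn 0.9376 F [ 0.5 -0.4  1.7] T [-0.003 -0.047 -0.011] op 0.0467 j6 -1.191 tq6 -0.003
[0.1, 0, 0.0229, 0.0273, -0.1]
[0.1, 0, 0.02, 0.0295, -0.1]
[0.1, 0, 0.017, 0.0313, -0.1]
[0.1, 0, 0.0137, 0.0329, -0.1]
[0.1, 0, 0.0104, 0.0341, -0.1]
```

View pics/wrist14.png

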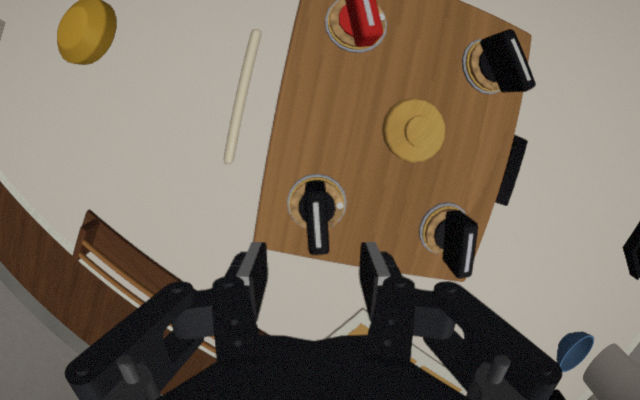

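Call:
arm_command:
  motion:
    - [0.1,0,0.0229,0.0273,-0.1]
    - [0.1,0,0.02,0.0295,-0.1]
    - [0.1,0,0.017,0.0313,-0.1]
    - [0.1,0,0.0137,0.0329,-0.1]
    - [0.1,0,0.0104,0.0341,-0.103]

```text
time_s: 16.85
tool_pos: [0.5066, 0.0157, 0.1094]
orientation: [-0.69, 0.151, 0.691, 0.151]
force: [1.0, 0.7, 0.0]
opening: 0.0471
```

Call:
arm_command:
  motion:
    - [0.1,0,0,0,0]
    - [0.1,0,0,0,0]

```text
time_s: 17.05
tool_pos: [0.5079, 0.0159, 0.1105]
orientation: [0.691, -0.152, -0.69, -0.153]
force: [0.6, -0.1, -0.2]
opening: 0.047
```

```bash
python3 st.py
python3 - <<'E'
from h import *
import pickle
s,im=snap('wrist','wrist15'); pickle.dump((im,s),open('w15.pkl','wb'))
K=[(.5533,-.0841),(.636,.0735),(.681,-.0268),(.5083,.0163)]
for c in stripes(im,s,K): print([d for d in c if 27<d[3]<34 and d[4]<5])
def a(p): d=p[:2]-np.array([.681,-.0273]); return np.arctan2(d[1],d[0]),np.hypot(*d)
for f,p in(('w13',(337,223)),('w14',(341,206))):
    im,s=pickle.load(open(f+'.pkl','rb')); print(a(onz(im,p,.068,s)))
E
```

```text
17.05 [0.5079 0.0159 0.1105] turn 0.4346 F [ 0.6 -0.1 -0.2] T [ 0.073 -0.024  0.029] op 0.047 j6 -0.863 tq6 0.064
[(0.5535, -0.0855, 0.829, 30.1, 3.3)]
[(0.6357, 0.073, 0.695, 29.5, 3.1)]
[(0.6811, -0.0275, 0.7, 30.0, 3.2)]
[(0.5079, 0.0147, 1.136, 30.3, 3.1)]
(np.float64(2.488829518010268), np.float64(0.017865918290696163))
(np.float64(2.237932948088916), np.float64(0.0181928769837892))
```

View pics/wrist15.png

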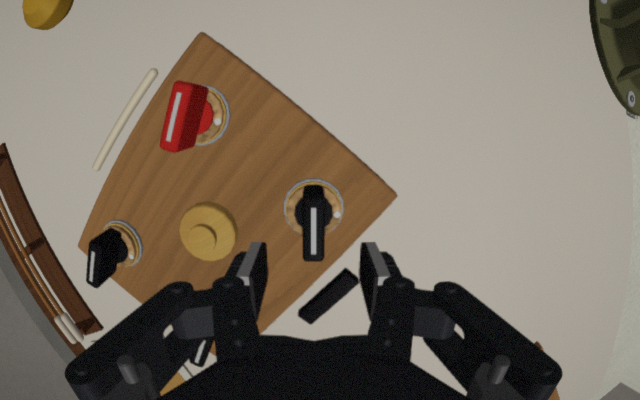

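Call:
arm_command:
  motion:
    - [0.1,0.031,0.001,-0.0005,0]
    - [0.1,0.03,0,0,0]
    - [0.1,0,0,0,0]
    - [-1,0,0,0,0]
    - [-1,0,0,0,0]

```text
time_s: 17.6
tool_pos: [0.5095, 0.0145, 0.0513]
orientation: [0.691, -0.153, -0.69, -0.153]
force: [0.3, 0.1, 0.0]
opening: 0.019
```

Call:
arm_command:
  motion:
    - [-1,0,0,0,0]
    - [-1,0,0,0,0]
    - [-1,0,0,0,0.06]
    - [-1,0,0,0,0.04]
    - [-1,0,0,0,0]

```text
time_s: 18.1
tool_pos: [0.5083, 0.015, 0.0516]
orientation: [0.682, -0.187, -0.682, -0.188]
force: [-6.1, 2.3, 5.7]
opening: 0.0126
```

```bash
python3 st.py
```

```text
18.1 [0.5083 0.015  0.0516] turn 0.5359 F [-6.1  2.3  5.7] T [0.772 2.108 0.04 ] op 0.0126 j6 -0.962 tq6 -0.386
```

Call:
arm_command:
  motion:
    - [-1,0,0,0,0.05]
    - [-1,0,0,0,0.04]
    - [-1,0,0,0,0]

```text
time_s: 18.4
tool_pos: [0.5083, 0.015, 0.0516]
orientation: [0.673, -0.217, -0.673, -0.218]
force: [-6.1, 2.9, 4.2]
opening: 0.013
```

```bash
python3 st.py
```

```text
18.4 [0.5083 0.015  0.0516] turn 0.6255 F [-6.1  2.9  4.2] T [0.677 2.063 0.128] op 0.013 j6 -1.051 tq6 -0.551
```

Call:
arm_command:
  motion:
    - [-1,0,0,0,0.03]
    - [-1,0,0,0,0.03]
    - [-1,0,0,0,0]

```text
time_s: 18.7
tool_pos: [0.5083, 0.015, 0.0516]
orientation: [0.666, -0.237, -0.666, -0.238]
force: [-6.3, 1.6, 4.3]
opening: 0.013
```

```bash
python3 st.py
```

```text
18.7 [0.5083 0.015  0.0516] turn 0.6852 F [-6.3  1.6  4.3] T [0.622 2.08  0.166] op 0.013 j6 -1.111 tq6 -0.458
```

Call:
arm_command:
  motion:
    - [-1,0,0,0,0.04]
    - [-1,0,0,0,0.04]
    - [-1,0,0,0,0.03]
    - [-1,0,0,0,0]

```text
time_s: 19.1
tool_pos: [0.5083, 0.0149, 0.0516]
orientation: [0.652, -0.274, -0.652, -0.274]
force: [-6.1, 2.2, 4.6]
opening: 0.0129
```

```bash
python3 st.py
```

```text
19.1 [0.5083 0.0149 0.0516] turn 0.7953 F [-6.1  2.2  4.6] T [0.557 2.003 0.229] op 0.0129 j6 -1.221 tq6 -0.465
```

Call:
arm_command:
  motion:
    - [0.1,0,0,0,0]
    - [0.1,0,0,0,0]
    - [0.1,-0.03,0,0,0]
    - [0.1,-0.03,0,0,0]
    - [0.1,0,0,0,0]

```text
time_s: 19.6
tool_pos: [0.5111, 0.0147, 0.1152]
orientation: [0.655, -0.272, -0.649, -0.275]
force: [0.3, -0.5, 0.6]
opening: 0.0472
```

```bash
python3 st.py
python3 - <<'E'
from h import *
import pickle
s,im=snap('wrist','wrist16'); pickle.dump((im,s),open('w16.pkl','wb'))
d=[x['centre'] for x in nets.pinpoint('wrist','dot1')]; print(np.round(d,1))
def a(p): d=p[:2]-np.array([.5079,.0147]); return np.arctan2(d[1],d[0]),np.hypot(*d)
im,s=pickle.load(open('w15.pkl','rb'));print(a(onz(im,(337.5,214.5),.068,s)))
im,s=pickle.load(open('w16.pkl','rb'));
for p in d: print(a(onz(im,p,.068,s)))
E
python3 plan.py .5079 .0147 .795 .5535 -.0855 .742 3
```

```text
19.6 [0.5111 0.0147 0.1152] turn 0.795 F [ 0.3 -0.5  0.6] T [0.04  0.013 0.009] op 0.0472 j6 -1.22 tq6 0.0
[[202.1 159.7]
 [339.3 202. ]
 [282.  343.2]]
(np.float64(2.590683531659163), np.float64(0.017805086811260733))
(np.float64(-1.2039262625527065), np.float64(0.092641958201322))
(np.float64(2.610016166359315), np.float64(0.016791051371206147))
(np.float64(0.540000526712163), np.float64(0.1363293409998122))
[0.1, 0, 0.0125, -0.0345, -0.018]
[0.1, 0, 0.0131, -0.0343, -0.018]
[0.1, 0, 0.0137, -0.034, -0.018]
```

View pics/wrist16.png

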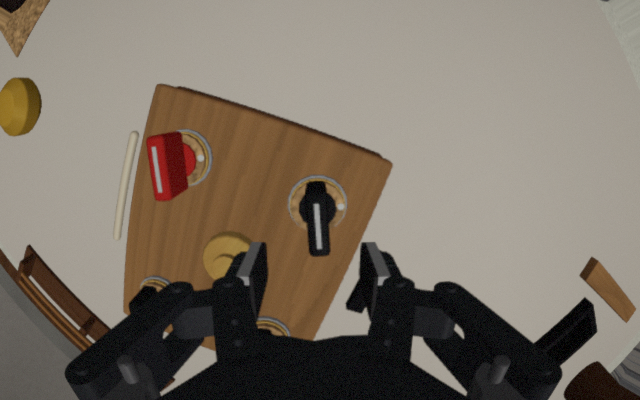

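```bash
cat > dots.py <<'E'
from h import *
import pickle
ax={'1':(.5535,-.0855),'3':(.6353,.0728),'A':(.681,-.0274),'B':(.5079,.0147)}
def dot(im,s,k):
    x,y=ax[k]; rad=.024; res=.00025
    o=ortho(im,s,.068,x-rad,x+rad,y-rad,y+rad,res); h=cv2.cvtColor(o,cv2.COLOR_RGB2HSV)
    m=((h[:,:,2]>130)&(h[:,:,1]<60)).astype(np.uint8)
    n,l,st,ce=cv2.connectedComponentsWithStats(m); r=[]
    for j in range(1,n):
        px=x+rad-ce[j,1]*res;py=y+rad-ce[j,0]*res; R0=np.hypot(px-x,py-y)
        if 40<st[j,4]<400 and .013<R0<.021 and max(st[j,2],st[j,3])<25: r.append((round(float(np.arctan2(py-y,px-x)),3),round(float(R0),4),int(st[j,4])))
    return r
if __name__=='__main__':
    import sys
    for f in sys.argv[1:]:
        d=pickle.load(open(f+'.pkl','rb')); im,s=d if isinstance(d,tuple) else d['wrist']
        print(f,{k:dot(im,s,k) for k in ax})
    a=ortho(im,s,.068,.5079-.03,.5079+.03,-.0153,.0447,.00015); cv2.imwrite('pics/do.png',a[:,:,::-1])
E
python3 dots.py ims w2 w11 w12 w13 w14 w15 w16
```

```text
ims {'1': [(2.594, 0.0184, 268)], '3': [], 'A': [(2.435, 0.017, 382)], 'B': []}
w2 {'1': [(2.561, 0.0175, 387)], '3': [], 'A': [], 'B': []}
w11 {'1': [], '3': [], 'A': [(2.442, 0.0173, 384)], 'B': []}
w12 {'1': [], '3': [], 'A': [(2.443, 0.0172, 380)], 'B': []}
w13 {'1': [], '3': [], 'A': [], 'B': []}
w14 {'1': [], '3': [], 'A': [], 'B': []}
w15 {'1': [(2.393, 0.0172, 382)], '3': [], 'A': [], 'B': []}
w16 {'1': [(2.39, 0.0171, 383)], '3': [], 'A': [], 'B': [(2.031, 0.0202, 42)]}
```

View pics/do.png

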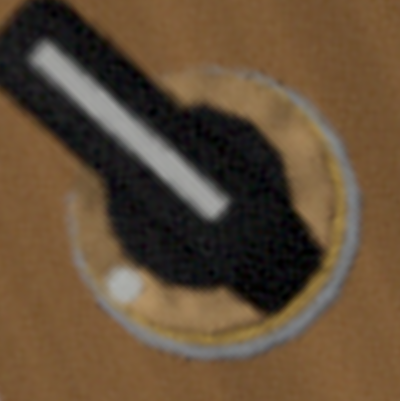

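```bash
sed -i 's/<400 and .013/<700 and .013/; s/<25: r/<32: r/' dots.py; python3 dots.py ims w2 w11 w12 w13 w14 w15 w16
```

```text
ims {'1': [(2.594, 0.0184, 268)], '3': [(2.45, 0.0174, 427)], 'A': [(2.435, 0.017, 382)], 'B': []}
w2 {'1': [(2.561, 0.0175, 387)], '3': [], 'A': [(2.433, 0.0173, 400)], 'B': []}
w11 {'1': [], '3': [], 'A': [(2.442, 0.0173, 384)], 'B': []}
w12 {'1': [], '3': [], 'A': [(2.443, 0.0172, 380)], 'B': []}
w13 {'1': [], '3': [], 'A': [(2.429, 0.0176, 452)], 'B': []}
w14 {'1': [(2.406, 0.0181, 304)], '3': [], 'A': [], 'B': []}
w15 {'1': [(2.393, 0.0172, 382)], '3': [], 'A': [(2.263, 0.0171, 406)], 'B': []}
w16 {'1': [(2.39, 0.0171, 383)], '3': [], 'A': [], 'B': [(2.031, 0.0202, 42)]}
```

```bash
sed -i 's/130)&(h/150)\&(h/; s/<60)).as/<45)).as/; s/40<st/30<st/' dots.py; python3 dots.py ims w11 w12 w13 w14 w15 w16
```

```text
ims {'1': [(2.613, 0.0183, 125)], '3': [(2.457, 0.0171, 224)], 'A': [(2.443, 0.0171, 276)], 'B': []}
w11 {'1': [], '3': [(2.455, 0.0173, 352)], 'A': [(2.443, 0.0172, 331)], 'B': []}
w12 {'1': [], '3': [(2.28, 0.017, 317)], 'A': [(2.443, 0.0172, 315)], 'B': []}
w13 {'1': [], '3': [], 'A': [(2.43, 0.0175, 371)], 'B': []}
w14 {'1': [(2.401, 0.018, 236)], '3': [], 'A': [(2.268, 0.0172, 314)], 'B': []}
w15 {'1': [(2.393, 0.0172, 315)], '3': [], 'A': [(2.264, 0.017, 315)], 'B': [(2.603, 0.0173, 326)]}
w16 {'1': [(2.396, 0.0171, 307)], '3': [], 'A': [], 'B': [(2.413, 0.0171, 312)]}
```

Call:
arm_command:
  motion:
    - [0.1,0,0.0125,-0.0345,-0.018]
    - [0.1,0,0.0131,-0.0343,-0.018]
    - [0.1,0,0.0137,-0.034,-0.018]
    - [0.1,0,0,0,0]
    - [0.1,0,0,0,0]
  grip_force: 100

```text
time_s: 20.2
tool_pos: [0.5535, -0.0863, 0.1081]
orientation: [-0.658, 0.257, 0.66, 0.256]
force: [0.1, 0.3, -0.2]
opening: 0.0469
```

```bash
python3 st.py
cat > look.py <<'E'
from h import *
import pickle,sys
n=sys.argv[1]
s,im=snap('wrist','w'+n); pickle.dump((im,s),open(f'w{n}.pkl','wb'))
K=[(.5533,-.0841),(.636,.0735),(.681,-.0268),(.5083,.0163)]
for k,c in zip('13AB',stripes(im,s,K)): print(k,[d+(round((np.pi/2-d[2])%np.pi,3),) for d in c if 27<d[3]<34 and d[4]<5])
from dots import dot,ax
print({k:dot(im,s,k) for k in ax})
E
python3 look.py 17
```

```text
20.2 [ 0.5535 -0.0863  0.1081] turn 0.743 F [ 0.1  0.3 -0.2] T [ 0.021 -0.001 -0.002] op 0.0469 j6 -0.946 tq6 0.092
1 [(0.5536, -0.0854, 0.831, 30.1, 3.2, 0.74)]
3 []
A []
B []
{'1': [(0.863, 0.018, 50), (2.401, 0.0173, 248)], '3': [], 'A': [], 'B': []}
```

Call:
arm_command:
  motion:
    - [0.1,0.03,-0.0007,0.0006,0]
    - [0.1,0.028,0,0,0]
    - [0.1,0,0,0,0]
    - [-1,0,0,0,0]
    - [-1,0,0,0,0]

```text
time_s: 20.75
tool_pos: [0.555, -0.0843, 0.0537]
orientation: [0.66, -0.255, -0.658, -0.256]
force: [-0.5, -0.6, -0.3]
opening: 0.0186
```

Call:
arm_command:
  motion:
    - [-1,0,0,0,0]
    - [-1,0,0,0,0]
    - [-1,0,0,0,0.06]
    - [-1,0,0,0,0.06]
    - [-1,0,0,0,0]

```text
time_s: 21.25
tool_pos: [0.5549, -0.0842, 0.054]
orientation: [0.643, -0.295, -0.642, -0.296]
force: [-3.9, 2.6, 5.8]
opening: 0.0125
```

```bash
python3 st.py
```

```text
21.25 [ 0.5549 -0.0842  0.054 ] turn 0.8618 F [-3.9  2.6  5.8] T [0.965 1.1   0.219] op 0.0125 j6 -1.069 tq6 -0.712
```

Call:
arm_command:
  motion:
    - [-1,0,0,0,0.06]
    - [-1,0,0,0,0.06]
    - [-1,0,0,0,0]

```text
time_s: 21.55
tool_pos: [0.555, -0.0844, 0.054]
orientation: [0.625, -0.333, -0.623, -0.334]
force: [-2.0, 2.6, 5.6]
opening: 0.0123
```

```bash
python3 st.py
```

```text
21.55 [ 0.555  -0.0844  0.054 ] turn 0.9818 F [-2.   2.6  5.6] T [0.731 0.896 0.23 ] op 0.0123 j6 -1.189 tq6 -0.714
```

Call:
arm_command:
  motion:
    - [-1,0,0,0,0.04]
    - [-1,0,0,0,0.04]
    - [-1,0,0,0,0]

```text
time_s: 21.85
tool_pos: [0.5551, -0.0845, 0.054]
orientation: [0.611, -0.357, -0.609, -0.358]
force: [-2.6, 1.6, 5.3]
opening: 0.0119
```

```bash
python3 st.py
```

```text
21.85 [ 0.5551 -0.0845  0.054 ] turn 1.0614 F [-2.6  1.6  5.3] T [0.496 0.737 0.198] op 0.0119 j6 -1.269 tq6 -0.542
```

Call:
arm_command:
  motion:
    - [-1,0,0,0,0.04]
    - [-1,0,0,0,0.04]
    - [-1,0,0,0,0]

```text
time_s: 22.15
tool_pos: [0.5551, -0.0847, 0.054]
orientation: [0.596, -0.381, -0.594, -0.382]
force: [-1.2, 0.7, 5.9]
opening: 0.0121
```

```bash
python3 st.py
```

```text
22.15 [ 0.5551 -0.0847  0.054 ] turn 1.1411 F [-1.2  0.7  5.9] T [0.395 0.684 0.249] op 0.0121 j6 -1.348 tq6 -0.561
```

Call:
arm_command:
  motion:
    - [-1,0,0,0,0.03]
    - [-1,0,0,0,0.03]
    - [-1,0,0,0,0]

```text
time_s: 22.45
tool_pos: [0.5551, -0.0848, 0.054]
orientation: [0.585, -0.399, -0.582, -0.4]
force: [-1.7, 0.8, 5.5]
opening: 0.0119
```

```bash
python3 st.py
```

```text
22.45 [ 0.5551 -0.0848  0.054 ] turn 1.2008 F [-1.7  0.8  5.5] T [0.248 0.609 0.17 ] op 0.0119 j6 -1.408 tq6 -0.458
```

Still only washer drag; continue in small steps.

Call:
arm_command:
  motion:
    - [-1,0,0,0,0.03]
    - [-1,0,0,0,0.03]
    - [-1,0,0,0,0]

```text
time_s: 22.75
tool_pos: [0.5552, -0.0849, 0.054]
orientation: [0.572, -0.416, -0.57, -0.417]
force: [-1.8, 0.8, 5.1]
opening: 0.0121
```

```bash
python3 st.py
```

```text
22.75 [ 0.5552 -0.0849  0.054 ] turn 1.2606 F [-1.8  0.8  5.1] T [0.081 0.549 0.304] op 0.0121 j6 -1.468 tq6 -0.584
```

Call:
arm_command:
  motion:
    - [-1,0,0,0,0.03]
    - [-1,0,0,0,0.03]
    - [-1,0,0,0,0]

```text
time_s: 23.05
tool_pos: [0.5551, -0.085, 0.054]
orientation: [0.56, -0.433, -0.557, -0.434]
force: [-0.6, -0.3, 5.2]
opening: 0.0122
```

```bash
python3 st.py
```

```text
23.05 [ 0.5551 -0.085   0.054 ] turn 1.3204 F [-0.6 -0.3  5.2] T [-0.053  0.49   0.444] op 0.0122 j6 -1.527 tq6 -0.707
```

Call:
arm_command:
  motion:
    - [-1,0,0,0,0.04]
    - [-1,0,0,0,0.04]
    - [-1,0,0,0,0.02]
    - [-1,0,0,0,0]

```text
time_s: 23.45
tool_pos: [0.5552, -0.0851, 0.054]
orientation: [0.537, -0.46, -0.535, -0.461]
force: [-0.2, -0.3, 4.8]
opening: 0.0125
```

```bash
python3 st.py
```

```text
23.45 [ 0.5552 -0.0851  0.054 ] turn 1.42 F [-0.2 -0.3  4.8] T [-0.321  0.433  0.529] op 0.0125 j6 -1.627 tq6 -0.698
```

Call:
arm_command:
  motion:
    - [-1,0,0,0,0.04]
    - [-1,0,0,0,0.04]
    - [-1,0,0,0,0.02]
    - [-1,0,0,0,0]

```text
time_s: 23.85
tool_pos: [0.5552, -0.0853, 0.054]
orientation: [0.514, -0.487, -0.511, -0.488]
force: [-0.7, -1.0, 5.7]
opening: 0.0121
```

```bash
python3 st.py; python3 look.py 18
```

```text
23.85 [ 0.5552 -0.0853  0.054 ] turn 1.5201 F [-0.7 -1.   5.7] T [-0.578  0.342  0.561] op 0.0121 j6 -1.727 tq6 -0.761
1 [(0.5535, -0.0854, 0.062, 30.2, 3.2, 1.509)]
3 []
A []
B [(0.5079, 0.0148, 0.846, 30.4, 3.2, 0.725)]
{'1': [(1.822, 0.0173, 323)], '3': [(2.267, 0.0171, 352)], 'A': [], 'B': []}
```

```bash
python3 plan.py .5537 -.0855 1.52 .6355 .0728 .871 5
```

```text
[0.1, 0, -0.0179, 0.0308, -0.13]
[0.1, 0, -0.0218, 0.0282, -0.13]
[0.1, 0, -0.0252, 0.0252, -0.13]
[0.1, 0, -0.0283, 0.0217, -0.13]
[0.1, 0, -0.0309, 0.0178, -0.13]
```

Call:
arm_command:
  motion:
    - [0.1,0,0,0,0]
    - [0.1,0,0,0,0]
    - [0.1,-0.03,0,0,0]
    - [0.1,-0.03,0,0,0]
    - [0.1,0,0,0,0]

```text
time_s: 24.4
tool_pos: [0.5563, -0.0849, 0.1165]
orientation: [0.514, -0.486, -0.51, -0.489]
force: [0.3, 0.1, 0.3]
opening: 0.047
```

```bash
python3 st.py; python3 look.py 19
```

```text
24.4 [ 0.5563 -0.0849  0.1165] turn 1.5208 F [0.3 0.1 0.3] T [ 0.038 -0.083 -0.016] op 0.047 j6 -1.728 tq6 0.0
1 [(0.5535, -0.0854, 0.262, 30.0, 3.3, 1.309)]
3 []
A []
B [(0.5079, 0.0148, 0.845, 30.0, 3.2, 0.726)]
{'1': [(1.825, 0.0173, 319)], '3': [(2.278, 0.0172, 291)], 'A': [], 'B': [(2.426, 0.0189, 71)]}
```

Call:
arm_command:
  motion:
    - [0.1,0,-0.0179,0.0308,-0.13]
    - [0.1,0,-0.0218,0.0282,-0.13]
    - [0.1,0,-0.0252,0.0252,-0.13]
    - [0.1,0,-0.0283,0.0217,-0.13]
    - [0.1,0,-0.0309,0.0178,-0.13]

```text
time_s: 24.95
tool_pos: [0.6358, 0.075, 0.11]
orientation: [-0.641, 0.297, 0.642, 0.296]
force: [0.7, -0.1, 0.7]
opening: 0.0473
```

Call:
arm_command:
  motion:
    - [0.1,0,0,0,0]
    - [0.1,0,0,0,0]

```text
time_s: 25.15
tool_pos: [0.6353, 0.0742, 0.1097]
orientation: [-0.64, 0.299, 0.642, 0.298]
force: [-0.5, -1.3, 0.4]
opening: 0.0472
```

```bash
python3 st.py; python3 look.py 20
```

```text
25.15 [0.6353 0.0742 0.1097] turn 0.8707 F [-0.5 -1.3  0.4] T [ 0.006  0.025 -0.   ] op 0.0472 j6 -1.299 tq6 0.097
1 []
3 [(0.6353, 0.0727, 0.71, 30.1, 3.1, 0.861)]
A [(0.681, -0.0275, 0.701, 30.1, 3.3, 0.87)]
B []
{'1': [], '3': [(2.281, 0.0171, 330)], 'A': [(2.272, 0.0172, 321)], 'B': [(2.426, 0.0185, 123)]}
```

Call:
arm_command:
  motion:
    - [0.1,0.031,0.001,-0.0011,-0.008]
    - [0.1,0.031,0,0,0]
    - [0.1,0,0,0,0]
    - [-1,0,0,0,0]
    - [-1,0,0,0,0]

```text
time_s: 25.7
tool_pos: [0.6369, 0.0718, 0.0521]
orientation: [0.643, -0.295, -0.641, -0.297]
force: [0.5, 0.2, 0.4]
opening: 0.019
```

Call:
arm_command:
  motion:
    - [-1,0,0,0,0]
    - [-1,0,0,0,0]
    - [-1,0,0,0,0.06]
    - [-1,0,0,0,0.06]
    - [-1,0,0,0,0]

```text
time_s: 26.2
tool_pos: [0.636, 0.0729, 0.0525]
orientation: [0.624, -0.333, -0.623, -0.335]
force: [-5.4, 2.4, 4.8]
opening: 0.0124
```

```bash
python3 st.py
```

```text
26.2 [0.636  0.0729 0.0525] turn 0.9839 F [-5.4  2.4  4.8] T [0.805 1.932 0.219] op 0.0124 j6 -1.41 tq6 -0.717
```

Call:
arm_command:
  motion:
    - [-1,0,0,0,0.06]
    - [-1,0,0,0,0.06]
    - [-1,0,0,0,0]

```text
time_s: 26.5
tool_pos: [0.636, 0.0729, 0.0525]
orientation: [0.602, -0.37, -0.602, -0.371]
force: [-5.3, 2.0, 4.9]
opening: 0.0123
```

```bash
python3 st.py
```

```text
26.5 [0.636  0.0729 0.0525] turn 1.1039 F [-5.3  2.   4.9] T [0.696 1.919 0.151] op 0.0123 j6 -1.53 tq6 -0.718
```

Call:
arm_command:
  motion:
    - [-1,0,0,0,0.04]
    - [-1,0,0,0,0.04]
    - [-1,0,0,0,0]

```text
time_s: 26.8
tool_pos: [0.636, 0.0728, 0.0525]
orientation: [0.587, -0.394, -0.587, -0.395]
force: [-5.5, 2.3, 5.0]
opening: 0.0124
```

```bash
python3 st.py
```

```text
26.8 [0.636  0.0728 0.0525] turn 1.1833 F [-5.5  2.3  5. ] T [0.615 1.87  0.139] op 0.0124 j6 -1.609 tq6 -0.545
```

Call:
arm_command:
  motion:
    - [-1,0,0,0,0.03]
    - [-1,0,0,0,0.03]
    - [-1,0,0,0,0]

```text
time_s: 27.1
tool_pos: [0.636, 0.0728, 0.0525]
orientation: [0.575, -0.411, -0.575, -0.412]
force: [-5.5, 2.9, 4.8]
opening: 0.0118
```

```bash
python3 st.py
```

```text
27.1 [0.636  0.0728 0.0525] turn 1.2429 F [-5.5  2.9  4.8] T [0.485 1.873 0.275] op 0.0118 j6 -1.669 tq6 -0.538
```

Call:
arm_command:
  motion:
    - [-1,0,0,0,0.03]
    - [-1,0,0,0,0.03]
    - [-1,0,0,0,0]

```text
time_s: 27.4
tool_pos: [0.636, 0.0727, 0.0525]
orientation: [0.563, -0.428, -0.562, -0.429]
force: [-6.1, 0.9, 4.6]
opening: 0.0119
```

```bash
python3 st.py
```

```text
27.4 [0.636  0.0727 0.0525] turn 1.3026 F [-6.1  0.9  4.6] T [0.497 1.907 0.434] op 0.0119 j6 -1.728 tq6 -0.692
```

Call:
arm_command:
  motion:
    - [-1,0,0,0,0.04]
    - [-1,0,0,0,0.04]
    - [-1,0,0,0,0.02]
    - [-1,0,0,0,0]

```text
time_s: 27.8
tool_pos: [0.636, 0.0726, 0.0525]
orientation: [0.541, -0.456, -0.54, -0.457]
force: [-5.6, 0.8, 5.7]
opening: 0.0119
```

```bash
python3 st.py
```

```text
27.8 [0.636  0.0726 0.0525] turn 1.4022 F [-5.6  0.8  5.7] T [0.366 1.944 0.481] op 0.0119 j6 -1.828 tq6 -0.686
```

Call:
arm_command:
  motion:
    - [-1,0,0,0,0.04]
    - [-1,0,0,0,0.04]
    - [-1,0,0,0,0.03]
    - [-1,0,0,0,0]

```text
time_s: 28.2
tool_pos: [0.636, 0.0725, 0.0525]
orientation: [0.515, -0.485, -0.514, -0.486]
force: [-5.4, 0.8, 4.5]
opening: 0.0123
```

```bash
python3 st.py; python3 look.py 21
```

```text
28.2 [0.636  0.0725 0.0525] turn 1.5124 F [-5.4  0.8  4.5] T [0.31  1.958 0.569] op 0.0123 j6 -1.938 tq6 -0.833
1 [(0.5534, -0.0856, 0.26, 30.1, 3.9, 1.311)]
3 [(0.6353, 0.0727, 0.067, 30.1, 3.2, 1.504)]
A []
B []
{'1': [(1.836, 0.0172, 326)], '3': [(1.829, 0.017, 329)], 'A': [(2.276, 0.0172, 338)], 'B': []}
```

Call:
arm_command:
  motion:
    - [0.1,0,0,0,0]
    - [0.1,0,0,0,0]
    - [0.1,-0.03,0,0,0]
    - [0.1,-0.03,0,0,0]
    - [0.1,0,0,0,0]

```text
time_s: 28.75
tool_pos: [0.6387, 0.0722, 0.1162]
orientation: [0.516, -0.483, -0.512, -0.488]
force: [-0.1, -0.3, 0.9]
opening: 0.0467
```

```bash
python3 st.py; python3 look.py 22;  python3 plan.py .6357 .0728 1.511 .681 -.0274 .870 5
```

```text
28.75 [0.6387 0.0722 0.1162] turn 1.5131 F [-0.1 -0.3  0.9] T [ 0.011 -0.001 -0.006] op 0.0467 j6 -1.938 tq6 0.001
1 [(0.5534, -0.0855, 0.263, 30.1, 3.6, 1.308)]
3 [(0.6353, 0.0727, 0.264, 30.1, 3.2, 1.307)]
A []
B [(0.5079, 0.0147, 0.851, 29.9, 3.1, 0.72)]
{'1': [(1.835, 0.0172, 307)], '3': [(1.834, 0.0171, 318)], 'A': [(2.273, 0.0171, 310)], 'B': [(2.424, 0.0173, 307)]}
[0.1, 0, -0.0078, -0.0205, -0.128]
[0.1, 0, -0.0052, -0.0214, -0.128]
[0.1, 0, -0.0024, -0.0219, -0.128]
[0.1, 0, 0.0004, -0.022, -0.128]
[0.1, 0, 0.0032, -0.0218, -0.128]
```

Call:
arm_command:
  motion:
    - [0.1,0,-0.0078,-0.0205,-0.128]
    - [0.1,0,-0.0052,-0.0214,-0.128]
    - [0.1,0,-0.0024,-0.0219,-0.128]
    - [0.1,0,0.0004,-0.022,-0.128]
    - [0.1,0,0.0032,-0.0218,-0.129]

```text
time_s: 29.3
tool_pos: [0.6811, -0.0291, 0.1088]
orientation: [-0.642, 0.297, 0.642, 0.297]
force: [-0.3, -0.0, -0.1]
opening: 0.0471
```

Call:
arm_command:
  motion:
    - [0.1,0,0,0,0]
    - [0.1,0,0,0,0]

```text
time_s: 29.5
tool_pos: [0.6807, -0.0286, 0.1086]
orientation: [-0.64, 0.3, 0.641, 0.299]
force: [0.7, -0.7, 0.9]
opening: 0.0471
```

```bash
python3 st.py; python3 look.py 23
```

```text
29.5 [ 0.6807 -0.0286  0.1086] turn 0.8749 F [ 0.7 -0.7  0.9] T [-0.052  0.056  0.009] op 0.0471 j6 -1.125 tq6 0.194
1 []
3 []
A [(0.6809, -0.0272, 0.708, 30.2, 3.2, 0.863)]
B [(0.5079, 0.0148, 0.845, 30.0, 3.3, 0.726)]
{'1': [(1.835, 0.0175, 337)], '3': [], 'A': [(2.273, 0.0172, 308)], 'B': []}
```

Call:
arm_command:
  motion:
    - [0.1,0.03,-0.001,0.0009,0]
    - [0.1,0.03,0,0,0]
    - [0.1,0,0,0,0]
    - [-1,0,0,0,0]
    - [-1,0,0,0,0]

```text
time_s: 30.05
tool_pos: [0.6822, -0.0265, 0.0521]
orientation: [0.642, -0.298, -0.64, -0.299]
force: [-1.0, 1.0, -0.3]
opening: 0.0188
```

Call:
arm_command:
  motion:
    - [-1,0,0,0,0]
    - [-1,0,0,0,0]
    - [-1,0,0,0,0.06]
    - [-1,0,0,0,0.06]
    - [-1,0,0,0,0]

```text
time_s: 30.55
tool_pos: [0.6822, -0.0264, 0.0524]
orientation: [0.623, -0.336, -0.621, -0.338]
force: [-2.6, 2.6, 5.9]
opening: 0.0124
```

```bash
python3 st.py
```

```text
30.55 [ 0.6822 -0.0264  0.0524] turn 0.993 F [-2.6  2.6  5.9] T [0.729 0.811 0.169] op 0.0124 j6 -1.247 tq6 -0.715
```

Call:
arm_command:
  motion:
    - [-1,0,0,0,0.06]
    - [-1,0,0,0,0.06]
    - [-1,0,0,0,0]

```text
time_s: 30.85
tool_pos: [0.6823, -0.0266, 0.0524]
orientation: [0.602, -0.373, -0.599, -0.374]
force: [-2.1, 1.6, 4.7]
opening: 0.012
```

```bash
python3 st.py
```

```text
30.85 [ 0.6823 -0.0266  0.0524] turn 1.1131 F [-2.1  1.6  4.7] T [0.538 0.642 0.186] op 0.012 j6 -1.367 tq6 -0.717
```

Call:
arm_command:
  motion:
    - [-1,0,0,0,0.04]
    - [-1,0,0,0,0.04]
    - [-1,0,0,0,0]

```text
time_s: 31.15
tool_pos: [0.6824, -0.0267, 0.0524]
orientation: [0.586, -0.396, -0.584, -0.398]
force: [-1.9, 0.7, 4.9]
opening: 0.0121
```

```bash
python3 st.py
```

```text
31.15 [ 0.6824 -0.0267  0.0524] turn 1.1925 F [-1.9  0.7  4.9] T [0.377 0.537 0.183] op 0.0121 j6 -1.446 tq6 -0.544
```

Call:
arm_command:
  motion:
    - [-1,0,0,0,0.03]
    - [-1,0,0,0,0.03]
    - [-1,0,0,0,0]

```text
time_s: 31.45
tool_pos: [0.6824, -0.0268, 0.0524]
orientation: [0.574, -0.414, -0.572, -0.415]
force: [-1.9, 0.9, 6.0]
opening: 0.0121
```

```bash
python3 st.py
```

```text
31.45 [ 0.6824 -0.0268  0.0524] turn 1.2522 F [-1.9  0.9  6. ] T [0.278 0.541 0.238] op 0.0121 j6 -1.506 tq6 -0.56
```

Call:
arm_command:
  motion:
    - [-1,0,0,0,0.03]
    - [-1,0,0,0,0.03]
    - [-1,0,0,0,0]

```text
time_s: 31.75
tool_pos: [0.6824, -0.0269, 0.0524]
orientation: [0.562, -0.431, -0.559, -0.432]
force: [-2.5, -0.2, 5.0]
opening: 0.0119
```

```bash
python3 st.py
```

```text
31.75 [ 0.6824 -0.0269  0.0524] turn 1.3119 F [-2.5 -0.2  5. ] T [0.138 0.449 0.442] op 0.0119 j6 -1.565 tq6 -0.71
```

Call:
arm_command:
  motion:
    - [-1,0,0,0,0.04]
    - [-1,0,0,0,0.04]
    - [-1,0,0,0,0.02]
    - [-1,0,0,0,0]

```text
time_s: 32.15
tool_pos: [0.6824, -0.0271, 0.0524]
orientation: [0.539, -0.458, -0.537, -0.459]
force: [-0.4, -0.4, 5.5]
opening: 0.0123
```

```bash
python3 st.py
```

```text
32.15 [ 0.6824 -0.0271  0.0524] turn 1.4117 F [-0.4 -0.4  5.5] T [-0.058  0.427  0.521] op 0.0123 j6 -1.665 tq6 -0.691
```

Call:
arm_command:
  motion:
    - [-1,0,0,0,0.04]
    - [-1,0,0,0,0.04]
    - [-1,0,0,0,0.03]
    - [-1,0,0,0,0]

```text
time_s: 32.55
tool_pos: [0.6824, -0.0272, 0.0524]
orientation: [0.513, -0.487, -0.511, -0.488]
force: [-0.7, -1.1, 5.4]
opening: 0.0126
```

```bash
python3 st.py; python3 look.py 24
```

```text
32.55 [ 0.6824 -0.0272  0.0524] turn 1.5218 F [-0.7 -1.1  5.4] T [-0.286  0.332  0.572] op 0.0126 j6 -1.775 tq6 -0.839
1 []
3 [(0.6353, 0.0729, 0.266, 30.2, 3.4, 1.305)]
A [(0.6809, -0.0274, 0.058, 30.3, 3.3, 1.513)]
B []
{'1': [(-1.698, 0.0134, 245)], '3': [], 'A': [(1.826, 0.0172, 333)], 'B': []}
```

Call:
arm_command:
  motion:
    - [0.1,0,0,0,0]
    - [0.1,0,0,0,0]
    - [0.1,-0.03,0,0,0]
    - [0.1,-0.03,0,0,0]
    - [0.1,0,0,0,0]

```text
time_s: 33.1
tool_pos: [0.6836, -0.0271, 0.1153]
orientation: [0.514, -0.486, -0.51, -0.49]
force: [0.3, 0.4, 0.7]
opening: 0.047
```

```bash
python3 st.py; python3 look.py 25;  python3 plan.py .6812 -.0274 1.522 .5079 .0148 .726 6
```

```text
33.1 [ 0.6836 -0.0271  0.1153] turn 1.5222 F [0.3 0.4 0.7] T [ 0.016 -0.028 -0.03 ] op 0.047 j6 -1.775 tq6 0.002
1 []
3 [(0.6354, 0.0728, 0.265, 30.0, 3.2, 1.306)]
A [(0.681, -0.0274, 0.26, 30.0, 3.2, 1.311)]
B []
{'1': [(1.838, 0.0173, 297)], '3': [], 'A': [(1.833, 0.0171, 309)], 'B': []}
[0.1, 0, 0.0285, 0.0084, -0.133]
[0.1, 0, 0.0271, 0.0121, -0.133]
[0.1, 0, 0.0253, 0.0156, -0.133]
[0.1, 0, 0.023, 0.0188, -0.133]
[0.1, 0, 0.0203, 0.0217, -0.133]
[0.1, 0, 0.0173, 0.0242, -0.133]
```

Call:
arm_command:
  motion:
    - [0.1,0,0.0285,0.0084,-0.133]
    - [0.1,0,0.0271,0.0121,-0.133]
    - [0.1,0,0.0253,0.0156,-0.133]
    - [0.1,0,0.023,0.0188,-0.133]
    - [0.1,0,0.0203,0.0217,-0.133]

```text
time_s: 33.65
tool_pos: [0.5351, 0.0083, 0.1081]
orientation: [-0.643, 0.293, 0.644, 0.292]
force: [-0.6, 0.4, 1.1]
opening: 0.0465
```

Call:
arm_command:
  motion:
    - [0.1,0,0.0173,0.0242,-0.133]
    - [0.1,0,0,0,0]
    - [0.1,0,0,0,0]

```text
time_s: 33.95
tool_pos: [0.5075, 0.0153, 0.1092]
orientation: [-0.661, 0.25, 0.661, 0.251]
force: [-0.3, -0.3, 1.3]
opening: 0.0468
```

```bash
python3 st.py; python3 look.py 26
```

```text
33.95 [0.5075 0.0153 0.1092] turn 0.7244 F [-0.3 -0.3  1.3] T [-0.    -0.052 -0.009] op 0.0468 j6 -1.152 tq6 0.105
1 [(0.5536, -0.0855, 0.26, 30.2, 3.4, 1.311)]
3 []
A []
B [(0.5079, 0.0147, 0.842, 29.8, 3.0, 0.729)]
{'1': [(1.827, 0.0172, 308)], '3': [], 'A': [], 'B': [(2.413, 0.0172, 327)]}
```

Call:
arm_command:
  motion:
    - [0.1,0.03,0,-0.0005,0]
    - [0.1,0.03,0,0,0]
    - [0.1,0,0,0,0]
    - [-1,0,0,0,0]
    - [-1,0,0,0,0]

```text
time_s: 34.5
tool_pos: [0.5095, 0.0148, 0.0512]
orientation: [0.662, -0.25, -0.661, -0.251]
force: [-0.3, 0.8, 0.7]
opening: 0.0186
```

Call:
arm_command:
  motion:
    - [-1,0,0,0,0]
    - [-1,0,0,0,0]
    - [-1,0,0,0,0.06]
    - [-1,0,0,0,0.06]
    - [-1,0,0,0,0]

```text
time_s: 35.0
tool_pos: [0.5088, 0.0153, 0.0516]
orientation: [0.646, -0.289, -0.645, -0.29]
force: [-5.0, 2.2, 7.7]
opening: 0.0123
```

```bash
python3 st.py
```

```text
35.0 [0.5088 0.0153 0.0516] turn 0.844 F [-5.   2.2  7.7] T [0.949 1.741 0.182] op 0.0123 j6 -1.27 tq6 -0.818
```

Call:
arm_command:
  motion:
    - [-1,0,0,0,0.06]
    - [-1,0,0,0,0.06]
    - [-1,0,0,0,0]

```text
time_s: 35.3
tool_pos: [0.5089, 0.0152, 0.0516]
orientation: [0.627, -0.327, -0.626, -0.328]
force: [-4.8, 2.7, 7.2]
opening: 0.0124
```

```bash
python3 st.py
```

```text
35.3 [0.5089 0.0152 0.0516] turn 0.9635 F [-4.8  2.7  7.2] T [0.792 1.652 0.144] op 0.0124 j6 -1.39 tq6 -0.715
```

Call:
arm_command:
  motion:
    - [-1,0,0,0,0.04]
    - [-1,0,0,0,0.04]
    - [-1,0,0,0,0]

```text
time_s: 35.6
tool_pos: [0.5089, 0.0151, 0.0516]
orientation: [0.614, -0.352, -0.613, -0.353]
force: [-4.1, 2.2, 6.1]
opening: 0.0124
```

```bash
python3 st.py
```

```text
35.6 [0.5089 0.0151 0.0516] turn 1.0429 F [-4.1  2.2  6.1] T [0.633 1.548 0.161] op 0.0124 j6 -1.469 tq6 -0.543
```

Call:
arm_command:
  motion:
    - [-1,0,0,0,0.03]
    - [-1,0,0,0,0.03]
    - [-1,0,0,0,0]

```text
time_s: 35.9
tool_pos: [0.509, 0.0151, 0.0516]
orientation: [0.603, -0.37, -0.602, -0.371]
force: [-4.9, 0.8, 6.1]
opening: 0.0124
```

```bash
python3 st.py
```

```text
35.9 [0.509  0.0151 0.0516] turn 1.1026 F [-4.9  0.8  6.1] T [0.537 1.525 0.162] op 0.0124 j6 -1.529 tq6 -0.457
```

Call:
arm_command:
  motion:
    - [-1,0,0,0,0.03]
    - [-1,0,0,0,0.03]
    - [-1,0,0,0,0]

```text
time_s: 36.2
tool_pos: [0.509, 0.015, 0.0516]
orientation: [0.592, -0.388, -0.59, -0.389]
force: [-4.3, 1.3, 6.1]
opening: 0.0124
```

```bash
python3 st.py
```

```text
36.2 [0.509  0.015  0.0516] turn 1.1626 F [-4.3  1.3  6.1] T [0.454 1.399 0.224] op 0.0124 j6 -1.589 tq6 -0.457
```

Call:
arm_command:
  motion:
    - [-1,0,0,0,0.03]
    - [-1,0,0,0,0.03]
    - [-1,0,0,0,0]

```text
time_s: 36.5
tool_pos: [0.509, 0.0149, 0.0516]
orientation: [0.58, -0.405, -0.578, -0.406]
force: [-3.6, 1.7, 5.2]
opening: 0.0124
```

```bash
python3 st.py
```

```text
36.5 [0.509  0.0149 0.0516] turn 1.2226 F [-3.6  1.7  5.2] T [0.339 1.477 0.25 ] op 0.0124 j6 -1.649 tq6 -0.485
```

Call:
arm_command:
  motion:
    - [-1,0,0,0,0.03]
    - [-1,0,0,0,0.03]
    - [-1,0,0,0,0]

```text
time_s: 36.8
tool_pos: [0.509, 0.0149, 0.0516]
orientation: [0.567, -0.422, -0.566, -0.423]
force: [-4.1, 1.0, 6.1]
opening: 0.0127
```

```bash
python3 st.py
```

```text
36.8 [0.509  0.0149 0.0516] turn 1.2824 F [-4.1  1.   6.1] T [0.253 1.43  0.375] op 0.0127 j6 -1.709 tq6 -0.64
```

Call:
arm_command:
  motion:
    - [-1,0,0,0,0.03]
    - [-1,0,0,0,0.03]
    - [-1,0,0,0,0]

```text
time_s: 37.1
tool_pos: [0.509, 0.0148, 0.0516]
orientation: [0.554, -0.439, -0.553, -0.44]
force: [-4.1, 1.4, 5.1]
opening: 0.012
```

```bash
python3 st.py
```

```text
37.1 [0.509  0.0148 0.0516] turn 1.3422 F [-4.1  1.4  5.1] T [0.168 1.395 0.419] op 0.012 j6 -1.768 tq6 -0.723
```

Call:
arm_command:
  motion:
    - [-1,0,0,0,0.04]
    - [-1,0,0,0,0.04]
    - [-1,0,0,0,0.02]
    - [-1,0,0,0,0]

```text
time_s: 37.5
tool_pos: [0.509, 0.0147, 0.0517]
orientation: [0.532, -0.466, -0.531, -0.467]
force: [-4.6, -0.1, 5.7]
opening: 0.0126
```

```bash
python3 st.py
```

```text
37.5 [0.509  0.0147 0.0517] turn 1.4418 F [-4.6 -0.1  5.7] T [0.046 1.356 0.562] op 0.0126 j6 -1.868 tq6 -0.711
```

Call:
arm_command:
  motion:
    - [-1,0,0,0,0.04]
    - [-1,0,0,0,0.04]
    - [-1,0,0,0,0]

```text
time_s: 37.8
tool_pos: [0.5089, 0.0146, 0.0516]
orientation: [0.513, -0.487, -0.511, -0.488]
force: [-4.5, 0.8, 5.1]
opening: 0.0123
```

```bash
python3 st.py; python3 look.py 27
```

```text
37.8 [0.5089 0.0146 0.0516] turn 1.5223 F [-4.5  0.8  5.1] T [-0.043  1.293  0.594] op 0.0123 j6 -1.949 tq6 -0.917
1 []
3 []
A []
B [(0.508, 0.0147, 0.055, 30.0, 2.9, 1.516)]
{'1': [(1.824, 0.017, 283)], '3': [], 'A': [], 'B': [(1.824, 0.0171, 311)]}
```

Call:
arm_command:
  motion:
    - [0.1,0,0,0,0]
    - [0.1,0,0,0,0]
    - [0.1,-0.03,0,0,0]
    - [0.1,-0.03,0,0,0]
    - [0.1,-0.04,0,0,0]

```text
time_s: 38.35
tool_pos: [0.5075, 0.0146, 0.1493]
orientation: [-0.511, 0.489, 0.512, 0.487]
force: [0.3, -0.4, -0.1]
opening: 0.0473
```

Call:
arm_command:
  motion:
    - [0.1,-0.04,0,0,0]
    - [0.1,0,0,0,0]
    - [0.1,0,0,0,0]

```text
time_s: 38.65
tool_pos: [0.5089, 0.0151, 0.1905]
orientation: [0.512, -0.487, -0.511, -0.489]
force: [0.2, 0.6, -1.1]
opening: 0.0467
```

```bash
python3 st.py; python3 look.py 28; python3 -c "
from h import *
snap('scene','scene9')"
```

```text
38.65 [0.5089 0.0151 0.1905] turn 1.5238 F [ 0.2  0.6 -1.1] T [ 0.048 -0.038  0.006] op 0.0467 j6 -1.95 tq6 0.001
1 [(0.5535, -0.0855, 0.259, 30.0, 3.5, 1.312)]
3 [(0.6355, 0.0726, 0.267, 29.4, 2.8, 1.304)]
A []
B [(0.508, 0.0147, 0.254, 29.7, 2.9, 1.317)]
{'1': [(1.841, 0.0169, 169)], '3': [], 'A': [(1.816, 0.0167, 108)], 'B': [(1.823, 0.0172, 186)]}
```

View pics/w28.png

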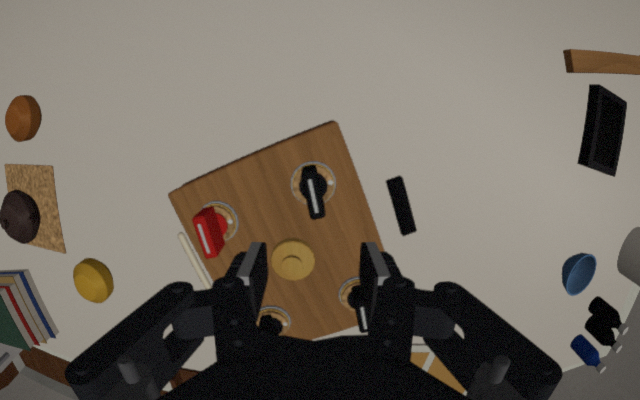

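View pics/scene9.png

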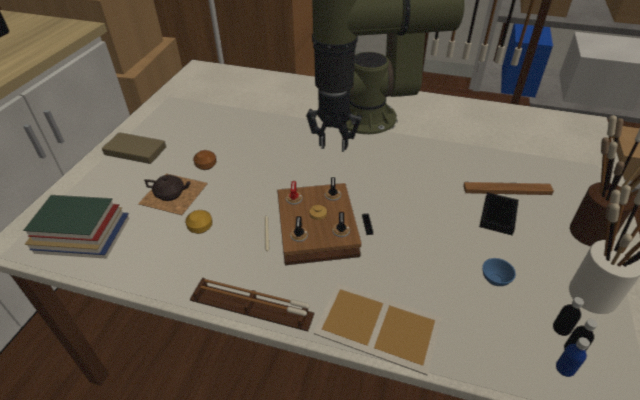

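```bash
python3 -c "
from plant import bot
print(bot.finish_job())"
```

```text
the job is handed in; nothing more can be done
None
```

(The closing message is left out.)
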